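Pack the power supply in its dowelled transit case

ROBOT

A 6-joint arm with a two-finger parallel gripper is mounted at the origin on a cart in front of the work surface, level with it; the furniture and walls round the work are solid. World frame = base frame: x ahead of the robot, y to its left, z up, the work surface at z = 0. Lengths are in m, angles in degrees, forces in N, time in s.
With the tool pointing down it reaches from about 0.35 to 0.875 m from the base axis. Payload 4.2 kg.
Tool frame: the origin (TCP) lies at the very end of the fingers, on their centre line; the grasp point (between the pads) lies 19 mm behind it; z points along the fingers, x is the direction in which the jaws open and shut, and the axes are right-handed (so a half turn about z gives the same grasp; the last joint's range is limited). The gripper opens to 87 mm and grips with 3 to 60 N. Pads are 19 mm wide; open, the fingers measure 117 mm over their backs; the gripper's body (75 mm by 190 mm) begins 51 mm behind the grasp point.
Start: joints at [79.905, 22.042, 0.453, 0, -68.411, -14.817], TCP at [0.263, 0.567, 0.223] pointing down, gripper open.
Joint ranges: [-179.83, 179.83], [-69.29, 118.12], [-61.27, 80.66], [-181.25, 117.63], [-171.15, -9.14], [-177.46, 177.46]. Speed limits (degrees/s): [159.86, 159.86, 180, 180, 180, 180].

INTERFACE

Orientations are given as a 3x3 rotation matrix whose columns are the frame's x, y, z axes.
In Python, from station import sense, capture, finish_job gives the robot as it stands.
- The arm moves only by the shell command python3 -m crank 'ROWS' [OPENING]. ROWS is JSON, a list of rows, each a list of 4 numbers: the shift along the tool's x, y, z in m, then the turn about the tool's z in rad. A call has 1 to 5 rows; each row shifts and turns the commanded pose from where the row before left it, along the tool's axes as they then stand; what a row does not reach is not made up. A row lasts 1/12 s, in which the tool goes at most 41.7 mm and 7.16 degrees, less where a joint would pass 70% of its speed; a pose out of reach is approached as far as the arm can. A call with a gripper value outside its range is refused whole. OPENING is the finger opening in m, from 0 to 0.087, set as the call begins (- or left out, the last holds). The fingers move at their own pace and stop on an object; the grip force is fixed at half the most. Time passes only in rows, so rows that do not move let the fingers close. It gives the time, the measured TCP pose, the force and the opening at its end, in the units of the state.
- sense(): the state, without advancing time (a new reading comes with each control period).
- capture(name): name is "side" or "top" or "wrist"; returns a dict with "pixels" (420x560x3 uint8, red, green, blue), "depth" (420x560 float32, m along the optical axis (not along the pixel's ray), 0 where there is no reading), "fx", "fy", "cx", "cy" (pixels), "world_from_camera" (4x4, takes a point from camera to world coordinates); the wrist camera has in their place "hand_eye" (4x4, takes a point from camera to tool coordinates, whose origin is the TCP and whose axes are the tool frame's). Camera axes: x right, y down, z forward; pixel columns grow to the right and rows downward; lengths in m; the calibration is good to about 2 mm. The wrist camera is an equidistant fisheye: a pixel r from the principal point sees the ray r / f radians off the axis. A picture is of the moment at which its call begins: read the wrist's pose just before it.
- finish_job(): hands the job in, once; it reports no verdict.
The state is a dict: "time_s": time; "joints": joint angles; "joint_velocities": joint speeds; "effort": joint torques, N m; "tcp_pos": TCP position; "ee_rot": TCP orientation; "wrist_force": force on the tool from outside, world axes, zero at the start; "moment": the same for the moment, N m; "gripper_width": opening from 0.0 (shut) to 1.0 (fully open).
Only numpy, scipy, OpenCV 4.12 (cv2) and the standard library are available. Lean on these libraries where they do the work, as an engineer would, in place of code of your own. Each camera call takes 0.05 s, during which the arm holds its last target.

TASK

Pack the black power supply for dispatch: lay it flat in the bed of the open plywood case, then lower the plywood lid level and gently over the case's two steel dowels, thick dowel in the large hole, until it rests flat on the rim. Finally swing both steel catches right across the lid so that they stand square to its edges; a catch that hangs over the opening has to be swung clear before anything goes in. Leave the tape roll, the pen pot and the coasters where they stand.

Things in the scene. Friction and masses are not known exactly. Their poses are not given: they have to be found in the camera images.
- case: Open plywood transit case, 180 mm long (its x) by 128 mm wide (its y), fixed on the bench. Origin: middle of its underside, z up. End walls 22 mm thick, side walls 10 mm; floor 10 mm and rim 52 mm above the bench. Outside the long walls two blocks, 26 x 24 mm and 67 mm high, at x,y = (40, 76) and (-40, -76) mm carry the catches.
- bed (a point): Middle of the case's inside floor (136 x 108 mm), 10 mm above the bench; axes as the case. Four wooden corner cheeks, 20 mm high, over |x| 42 to 68 and |y| 33 to 54 mm, leave a bed 66 mm wide in y for the power supply; for |x| under 40 mm fingers have free room beside it out to |y| = 54 mm.
- dowel_thin (a point): Tip of the thin dowel: 8 mm thick, upright on the case's end wall at its x = -77 mm, y = 0, standing 30 mm above the rim (tip 82 mm above the bench, its last 9 mm tapered); axes as the case.
- dowel_thick (a point): Tip of the thick dowel: 12 mm thick, at the case's x = +77 mm, y = 0, otherwise the same; axes as the case.
- catch_left (a joint): Angle (rad) of the steel swing catch on the case's +y side, turning about the vertical. At 0 its arm points along the case's +x, clear of the lid; it grows clockwise seen from above; at 1.57 the arm points to the case's -y, straight across the lid. Range -0.6 (swung outward) to 1.6; above about 0.1 it hangs over the lid's place. About 1.2 N at the knob moves it; it stays where left.
- catch_right (a joint): The same for the catch on the case's -y side. At 0 its arm points along the case's -x, clear of the lid; it grows clockwise seen from above; at 1.57 the arm points to the case's +y, straight across the lid. Range -0.6 to 1.6.
- catch_left_pivot (a point): Pivot of the left catch, at its arm's top face, 72 mm above the bench, at the case's x,y = (40, 76) mm; axes as the case.
- catch_right_pivot (a point): Pivot of the right catch, at its arm's top face, 72 mm above the bench, at the case's x,y = (-40, -76) mm; axes as the case.
- catch_left_knob (a point): Top of the upright round black knob on the left catch's arm: 12 mm thick, 21 mm high (72 to 93 mm above the bench), 34 mm from the pivot. The steel arm is 4 mm thick, ends 43 mm from the pivot, and passes 1 mm above the seated lid. The point's x axis points from pivot to knob.
- catch_right_knob (a point): The same point on the right catch's knob; its x axis points from pivot to knob.
- lid: Loose plywood lid, 180 (its x) x 124 (its y) x 15 mm, about 0.3 kg, lying right way up on the bench. Origin: middle of its underside, z up. Two through holes on its long centre line: x = -77 mm, 10.5 mm wide, for the thin dowel; x = +77 mm, 14.5 mm wide, for the thick one. Seated, its underside is on the rim, 52 mm above the bench, its axes along the case's.
- lid_hole_small (a point): Centre of the lid's small hole (10.5 mm) at its underside; axes as the lid.
- lid_hole_large (a point): Centre of the lid's large hole (14.5 mm) at its underside; axes as the lid.
- lid_grip (a point): Middle of the bar of the lid's wooden bow handle, 42 mm above the lid's underside; axes as the lid. The bar runs along x: 104 mm long, 16 mm wide (y), 35 to 49 mm above the underside, on a foot at each end.
- power_supply: Loose black power supply, a closed brick 56 (its x) x 116 (its y) x 34 mm high, about 0.28 kg. Origin: middle of its underside, z up. In the bed its long y axis lies along the case's x, either way round, its underside on the floor.
- tape_roll: Bystander: the loose roll of beige packing tape lying flat, 96 mm across, 45 mm high; origin in the middle of its underside.
- pot: Bystander: the loose black pen pot with pens, 85 mm across, 169 mm high; origin in the middle of its underside.
- coasters: Bystander: the loose stack of green coasters, 97 x 98 mm, 42 mm high; origin in the middle of its underside.

How it is judged (in metres and radians):
On the way, in this order (a step that is already met when the one before it is completed fails the run):
1. the power supply lies flat in the bed of the case (z of power_supply in the frame of case below 0.014 m and x of power_supply in the frame of case between -0.02 and 0.02 m and y of power_supply in the frame of case between -0.02 and 0.02 m and angle between power_supply's own z axis and vertical below 0.08 rad), for 0.2 s.
2. the lid is down over both dowels, flat on the rim (z of lid_hole_large in the frame of dowel_thick below -0.027 m and z of lid_hole_small in the frame of dowel_thin below -0.027 m and horizontal distance between lid_hole_large and dowel_thick below 0.005 m and horizontal distance between lid_hole_small and dowel_thin below 0.005 m and angle between lid's own z axis and vertical below 0.03 rad), for 0.2 s.
At the end, for the whole second after the job is handed in: The power supply lies flat on the floor of the case in its bed (within 20 mm of the middle); the lid is on the right way round with both dowels in their holes, flat on the rim within 3 mm; both catches are swung across the lid (above 1.3 rad); everything is at rest and released (all of step 1 and all of step 2 and value of joint each of catch_left, catch_right above 1.3 rad and linear speed of lid below 0.02 m/s); the robot touches nothing.
It fails at once if the lid is tipped more than 17 degrees (angle between lid's own z axis and vertical above 0.3 rad).
It fails at once if the lid is forced onto the case (over 80 N) (contact force between lid and case above 80 N).
It fails at once if the lid is dropped or slammed onto the dowels (over 0.3 m/s on the last 35 mm) (horizontal distance between lid and case below 0.03 m and z of lid in the frame of case below 0.087 m and linear speed of lid above 0.3 m/s).
It fails at once if the tape roll, the pen pot or the coasters are moved more than 25 mm (distance of any of tape_roll, pot, coasters from where it was at the start of the episode above 0.025 m).
It also fails if it takes over 72 s, if anything falls off the work surface, if the arm or the gripper's body presses on something with over 40 N, if the wrist force passes 120 N, or if a joint passes its speed limit or range.

## Working session

There is one attempt and no reset: what is moved stays moved. The work goes in short steps, Python scripts to look and compute and a shell command to move; the robot and the scene stay as the last step left them, time stands still between calls to the robot, and variables do not carry over. Pictures are saved under pics/ and viewed, and the job is handed in when it is done.

```bash
ls; mkdir -p pics; python3 - <<'E'
from station import sense,capture
import cv2
s=sense();print(s)
for n in("top","side","wrist"):
    c=capture(n);cv2.imwrite(f"pics/{n}0.png",c["pixels"][:,:,::-1]);print(n,c["fx"],c["fy"],c["cx"],c["cy"],c.get("world_from_camera",c.get("hand_eye")))
E
```

```text
pics
{'time_s': 0.0, 'joints': array([ 7.99046742e+01,  2.20896574e+01,  3.79271738e-01, -3.01672347e-02,
       -6.84116195e+01, -1.48161925e+01]), 'joint_velocities': array([-0.04283725,  0.02724911,  0.01842084, -0.05945474, -0.09360066,
        0.03840303]), 'effort': array([ 1.80422267e-04, -3.90666175e+01,  1.87409109e+01,  4.22010273e+00,
        1.10590787e-02, -1.84883106e-04]), 'tcp_pos': array([0.26298642, 0.56630057, 0.22146472]), 'ee_rot': array([[-4.21393381e-01, -9.06877548e-01, -8.55247799e-04],
       [-9.06875322e-01,  4.21394242e-01, -2.01055793e-03],
       [ 2.18372634e-03, -7.16326775e-05, -9.99997613e-01]]), 'wrist_force': array([-0.18806065,  0.46655074, -0.22573863]), 'moment': array([ 0.01232195, -0.0147121 ,  0.01727694]), 'gripper_width': 1.0001901628011634}
top 537.429643240542 537.429643240542 283.5389323239386 198.20198768976064 [[-0.00977135 -0.99442595  0.10498358  0.36913755]
 [-0.99994343  0.00927617 -0.00520394  0.19965644]
 [ 0.00420109 -0.10502849 -0.99446034  1.48692093]
 [ 0.          0.          0.          1.        ]]
side 540.9063226388251 540.9063226388251 278.0078592001203 204.373396225622 [[ 0.87641669 -0.25650628  0.4075516   0.04695116]
 [-0.48135893 -0.44259018  0.75657618 -0.681887  ]
 [-0.01368821 -0.8592546  -0.51136501  0.68647495]
 [ 0.          0.          0.          1.        ]]
wrist 325.19226210127806 325.19226210127806 283.703094342261 209.02919125912138 [[ 9.99999863e-01 -5.47424830e-05  5.20524774e-04  1.49053999e-03]
 [-1.07620365e-04  9.51758533e-01  3.06847979e-01 -8.33553784e-02]
 [-5.12211516e-04 -3.06847993e-01  9.51758397e-01 -1.61360594e-01]
 [ 0.00000000e+00  0.00000000e+00  0.00000000e+00  1.00000000e+00]]
```

View pics/top0.png

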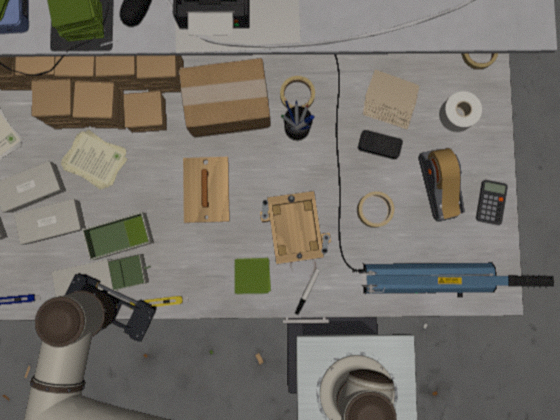

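View pics/side0.png

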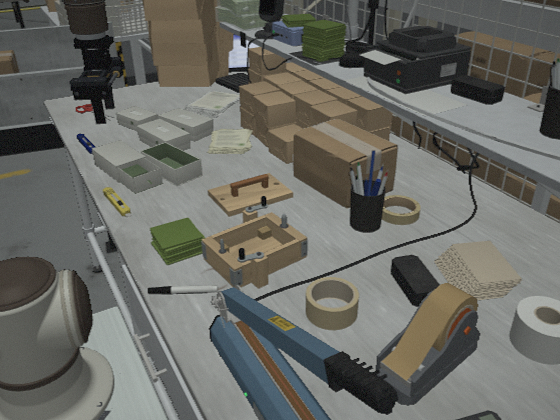

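View pics/wrist0.png

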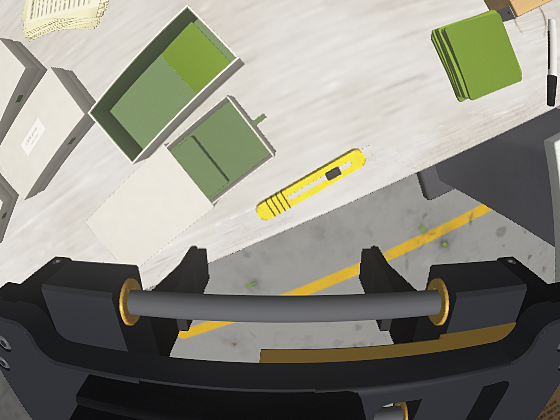

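```bash
cat > h.py <<'E'
import numpy as np,cv2
from station import sense,capture
def ray(c,u,v):
    if 'world_from_camera' in c:
        T=c['world_from_camera']; d=np.array([(u-c['cx'])/c['fx'],(v-c['cy'])/c['fy'],1.])
    else:
        s=c['state'];W=np.eye(4);W[:3,:3]=s['ee_rot'];W[:3,3]=s['tcp_pos'];T=W@c['hand_eye']
        x,y=(u-c['cx'])/c['fx'],(v-c['cy'])/c['fy'];r=np.hypot(x,y);k=np.sin(r)/r if r>1e-9 else 1
        d=np.array([x*k,y*k,np.cos(r)])
    return T[:3,3],T[:3,:3]@d
def at(c,u,v,z):
    o,d=ray(c,u,v);return (o+d*(z-o[2])/d[2])[:2]
def proj(c,p):
    if 'world_from_camera' in c:T=c['world_from_camera']
    else:
        s=c['state'];W=np.eye(4);W[:3,:3]=s['ee_rot'];W[:3,3]=s['tcp_pos'];T=W@c['hand_eye']
    q=T[:3,:3].T@(np.asarray(p)-T[:3,3])
    if 'world_from_camera' in c: return q[:2]/q[2]*c['fx']+[c['cx'],c['cy']]
    r=np.arctan2(np.hypot(q[0],q[1]),q[2]);return q[:2]/np.hypot(q[0],q[1])*r*c['fx']+[c['cx'],c['cy']]
def cap(n):
    s=sense();c=capture(n);c['state']=s;return c
def crop(c,name,u0,v0,u1,v1,k):
    im=c['pixels'][v0:v1,u0:u1,::-1];cv2.imwrite(name,cv2.resize(im,None,fx=k,fy=k,interpolation=cv2.INTER_CUBIC))
def hmap(c):
    vv,uu=np.mgrid[:420,:560];d=c['depth'];T=c['world_from_camera']
    P=np.stack([(uu-c['cx'])/c['fx']*d,(vv-c['cy'])/c['fy']*d,d],-1)@T[:3,:3].T+T[:3,3]
    P[d==0]=np.nan;return P
def box(name,P,m):
    u=P[m][:,:2];r=cv2.minAreaRect((u*1000).astype(np.float32));print(name,m.sum(),'c',np.round(r[0],1),'size',np.round(r[1],1),'ang',round(r[2],2),'zmed',np.round(np.median(P[m][:,2]),4))
E
python3 - <<'E'
from h import *
c=cap("top");np.save('/tmp/top0.npy',c,allow_pickle=True)
crop(c,'pics/t1.png',180,150,340,270,5)
crop(c,'pics/t2.png',340,90,440,160,6)
P=hmap(c);z=P[...,2]
vv,uu=np.mgrid[:420,:560]
def reg(u0,v0,u1,v1,zl,zh):return (uu>=u0)&(uu<u1)&(vv>=v0)&(vv<v1)&(z>zl)&(z<zh)
box('psu',P,reg(350,125,410,165,.02,.05))
box('lid',P,reg(175,150,240,230,.007,.03))
box('lidbar',P,reg(175,150,240,230,.035,.06))
box('rim',P,reg(255,185,330,270,.042,.06))
box('cat',P,reg(255,185,335,270,.063,.12))
E
```

```text
psu 862 c [671. -76.] size [116.1  56.2] ang 74.68 zmed 0.0343
lid 2694 c [552.4 405. ] size [179.  220.6] ang 89.45 zmed 0.0151
lidbar 246 c [551.3 406.8] size [104.3  16.9] ang 1.06 zmed 0.0484
rim 1228 c [435.3 190. ] size [191.1 184.7] ang 7.29 zmed 0.0518
cat 326 c [445.2 163.3] size [217.1 104. ] ang 46.02 zmed 0.0725
```

View pics/t1.png

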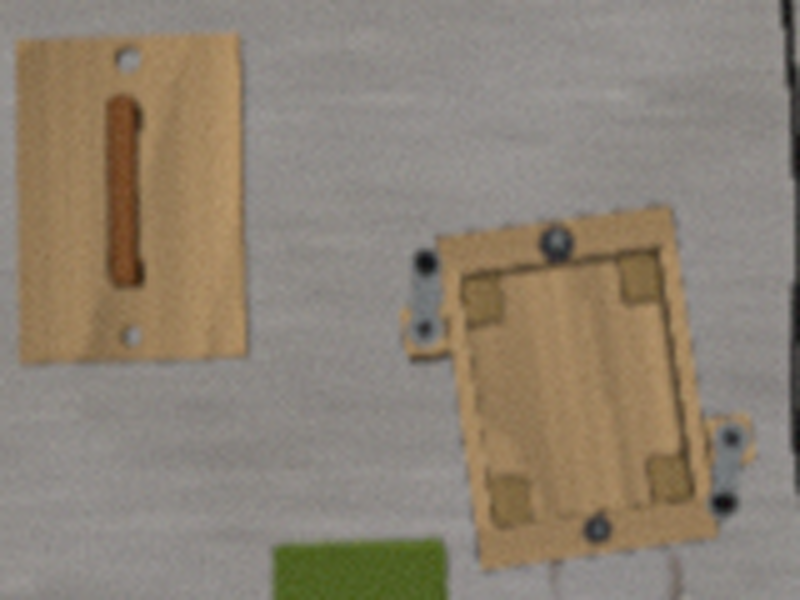

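View pics/t2.png

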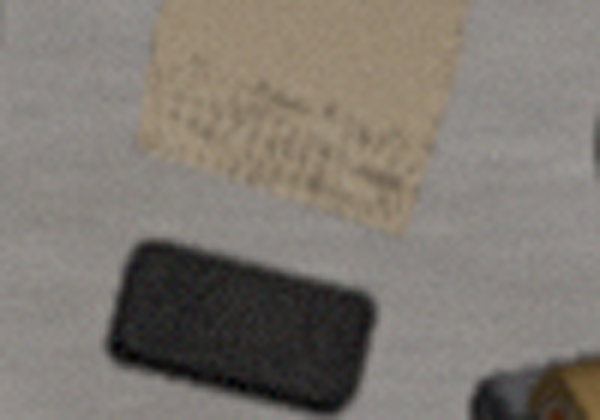

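```bash
python3 - <<'E'
from h import *
c=np.load('/tmp/top0.npy',allow_pickle=True).item()
P=hmap(c);z=P[...,2]
f=lambda x,y,zz:at(c,180+(x+.5)/5-.5,150+(y+.5)/5-.5,zz)
tk=f(557,242,.082);tn=f(597,527,.082);v=tk-tn;print('case',(tk+tn)/2,np.linalg.norm(v),np.degrees(np.arctan2(v[1],v[0])))
R=[f(*p,.052) for p in[(437,237),(672,208),(718,538),(485,570)]];print('rim corners',np.round(R,4),'mean',np.mean(R,0))
for a,b in(((425,329),(425,261)),((732,437),(722,502))):
    p=f(*a,.073);k=f(*b,.093);w=k-p;print('catch',p,k,np.linalg.norm(w),np.degrees(np.arctan2(w[1],w[0])))
L=f(127,58,.015);S=f(130,336,.015);w=L-S;print('lid',(L+S)/2,np.linalg.norm(w),np.degrees(np.arctan2(w[1],w[0])))
C=[f(*p,.015) for p in[(17,38),(239,34),(246,355),(20,363)]];print(np.round(C,4),np.mean(C,0))
vv,uu=np.mgrid[:420,:560]
def reg(u0,v0,u1,v1,zl,zh):return (uu>=u0)&(uu<u1)&(vv>=v0)&(vv<v1)&(z>zl)&(z<zh)
box('lid',P,reg(181,150,232,225,.01,.02))
box('pot',P,reg(275,90,320,142,.07,.2))
box('tape',P,reg(350,185,400,230,.03,.06))
box('coast',P,reg(225,250,280,300,.03,.06))
box('carton',P,reg(175,50,275,140,.05,.3))
E
```

```text
case [0.44319609 0.16312163] 0.1504362532507626 7.304560432516803
rim corners [[0.5243 0.2365]
 [0.5388 0.11  ]
 [0.3621 0.0884]
 [0.3465 0.2122]] mean [0.44292473 0.16180268]
catch [0.47328042 0.24262898] [0.50732415 0.2418055 ] 0.03405368606596398 -1.3856359334919004
catch [0.41490165 0.08174275] [0.3808025 0.089183 ] 0.03490142251739733 167.69127839634666
lid [0.5524736 0.4074372] 0.1544960099862667 0.928740083377191
[[0.6415 0.4697]
 [0.6426 0.3466]
 [0.4642 0.3426]
 [0.461  0.4663]] [0.55233362 0.40632031]
lid 2333 c [556.3 407.2] size [190.4 125.1] ang 0.56 zmed 0.0151
pot 470 c [723.4 154.6] size [83.7 78.5] ang 76.84 zmed 0.0986
tape 394 c [490. -56.] size [94.5 92.5] ang 87.78 zmed 0.0449
coast 1298 c [324.3 264.4] size [112.2 122.5] ang 2.45 zmed 0.0419
carton 6498 c [793.  353.7] size [269.5 213.3] ang 82.45 zmed 0.1317
```

```bash
cat > p.py <<'E'
import sys
from h import *
def plan(x,y,z,al,n=None):
    s=sense();a0=np.arctan2(s['ee_rot'][1,0],s['ee_rot'][0,0]);d=np.array([x,y,z])-s['tcp_pos']
    da=(np.radians(al)-a0+np.pi)%(2*np.pi)-np.pi
    n=n or max(1,int(np.ceil(max(np.linalg.norm(d)/.041,abs(da)/.12))))
    rows=[];a=a0
    for i in range(n):
        c,t=np.cos(a),np.sin(a);w=d/n
        rows.append([round(float(v),4) for v in(c*w[0]+t*w[1],t*w[0]-c*w[1],-w[2],-da/n)]);a+=da/n
    print('t',round(s['time_s'],2),'tcp',np.round(s['tcp_pos'],4),'al',round(np.degrees(a0),2),'F',np.round(s['wrist_force'],1),'gw',round(s['gripper_width'],3))
    for i in range(0,n,5):print(rows[i:i+5])
if __name__=='__main__':
    a=[float(v) for v in sys.argv[1:]];plan(*a[:4],int(a[4]) if len(a)>4 else None)
E
python3 p.py .5073 .2418 .16 -91.4
```

```text
t 0.2 tcp [0.2631 0.5665 0.2219] al -114.92 F [-1.2 -0.4 -0.7] gw 0.999
[[0.0174, -0.0326, 0.0056, -0.0373], [0.0186, -0.0319, 0.0056, -0.0373], [0.0198, -0.0312, 0.0056, -0.0373], [0.0209, -0.0304, 0.0056, -0.0373], [0.0221, -0.0296, 0.0056, -0.0373]]
[[0.0232, -0.0288, 0.0056, -0.0373], [0.0242, -0.0279, 0.0056, -0.0373], [0.0252, -0.027, 0.0056, -0.0373], [0.0262, -0.026, 0.0056, -0.0373], [0.0272, -0.025, 0.0056, -0.0373]]
[[0.0281, -0.024, 0.0056, -0.0373]]
```

```bash
python3 -m crank '[[0.0174,-0.0326,0.0056,-0.0373],[0.0186,-0.0319,0.0056,-0.0373],[0.0198,-0.0312,0.0056,-0.0373],[0.0209,-0.0304,0.0056,-0.0373],[0.0221,-0.0296,0.0056,-0.0373]]' 0.03
python3 -m crank '[[0.0232,-0.0288,0.0056,-0.0373],[0.0242,-0.0279,0.0056,-0.0373],[0.0252,-0.027,0.0056,-0.0373],[0.0262,-0.026,0.0056,-0.0373],[0.0272,-0.025,0.0056,-0.0373]]'
python3 -m crank '[[0.0281,-0.024,0.0056,-0.0373],[0,0,0,0],[0,0,0,0]]'
python3 p.py .5073 .2418 .077 -91.4
python3 - <<'E'
from h import *
c=cap("wrist");np.save('/tmp/w1.npy',c,allow_pickle=True)
cv2.imwrite('pics/w1.png',c['pixels'][:,:,::-1])
E
```

```text
time_s: 0.62
tcp_pos: [0.3748, 0.4178, 0.1942]
ee_rot: [[-0.243, -0.97, -0.0], [-0.97, 0.243, -0.0], [0.0, 0.0, -1.0]]
wrist_force: [1.2, -0.4, 0.3]
gripper_width: 0.71
time_s: 1.03
tcp_pos: [0.486, 0.2701, 0.1663]
ee_rot: [[-0.06, -0.998, -0.0], [-0.998, 0.06, 0.0], [-0.0, 0.0, -1.0]]
wrist_force: [-0.4, -0.2, 0.3]
gripper_width: 0.371
time_s: 1.28
tcp_pos: [0.5082, 0.2402, 0.1602]
ee_rot: [[-0.028, -1.0, -0.001], [-1.0, 0.028, -0.001], [0.001, 0.001, -1.0]]
wrist_force: [0.7, 1.0, 0.4]
gripper_width: 0.35
t 1.28 tcp [0.5082 0.2402 0.1602] al -91.63 F [0.7 1.  0.4] gw 0.35
[[-0.0005, 0.0003, 0.0277, -0.0013], [-0.0005, 0.0003, 0.0277, -0.0013], [-0.0005, 0.0003, 0.0277, -0.0013]]
```

View pics/w1.png

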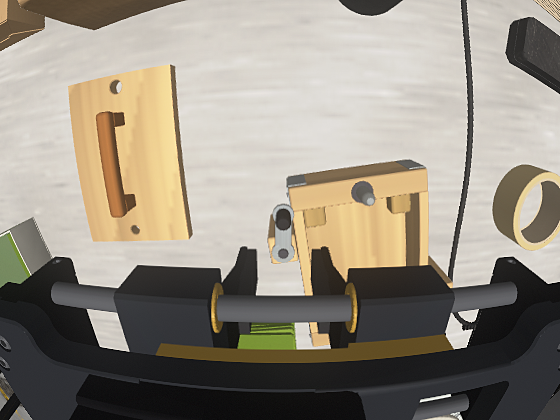

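```bash
python3 - <<'E'
from h import *
c=np.load('/tmp/w1.npy',allow_pickle=True).item()
crop(c,'pics/w1c.png',60,50,220,250,3)
crop(c,'pics/w1d.png',250,150,450,290,4)
print('knob',at(c,283,217,.093),'pivot',at(c,283,254,.073),'thick',at(c,367,196,.082))
print('holes',at(c,116,87,.015),at(c,135.5,230,.015))
print(proj(c,[.5073,.2418,.093]),proj(c,[.4733,.2426,.073]))
E
```

```text
knob [0.5109815 0.2397288] pivot [0.4707448  0.24091848] thick [0.52247188 0.17371361]
holes [0.62606781 0.40497255] [0.47256211 0.40195989]
[280.37688231 221.71306355] [280.91897472 251.33394456]
```

View pics/w1d.png

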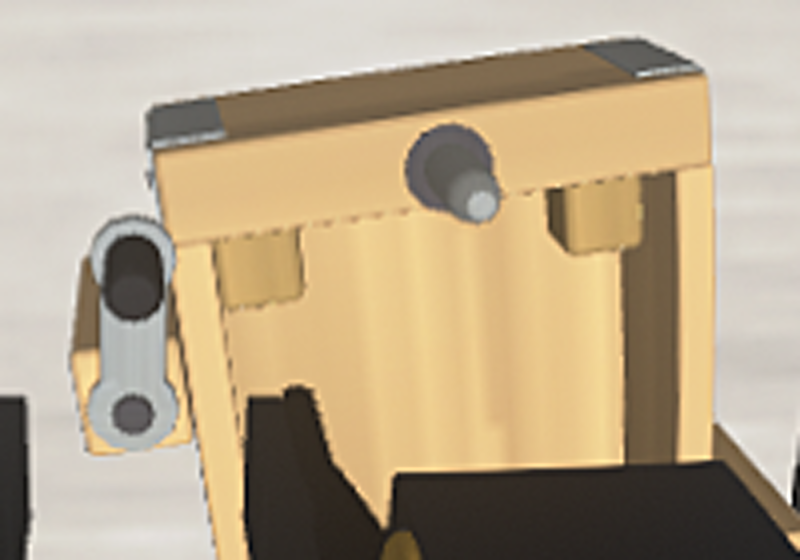

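View pics/w1c.png

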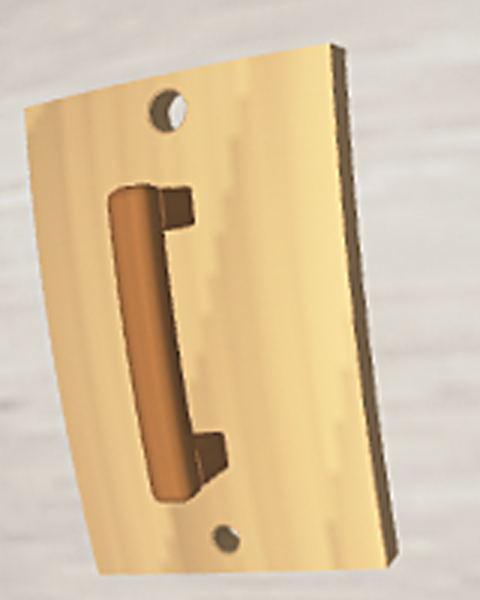

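```bash
python3 - <<'E'
from h import *
c=np.load('/tmp/w1.npy',allow_pickle=True).item()
f=lambda x,y,z:at(c,250+(x+.5)/4-.5,150+(y+.5)/4-.5,z)
k=f(134,290,.093);p=f(133,415,.073);print(k,p,np.hypot(*(k-p)),'thick',f(482,205,.082))
g=lambda x,y,z:at(c,60+(x+.5)/3-.5,50+(y+.5)/3-.5,z)
a,b=g(168,110,.0135),g(227,539,.0135);print(a,b,(a+b)/2,np.hypot(*(a-b)),np.degrees(np.arctan2(*(a-b)[::-1])))
E
```

```text
[0.50691251 0.23975356] [0.47133692 0.24100695] 0.035597664951449545 thick [0.51842691 0.17095645]
[0.62699261 0.40615367] [0.47276706 0.40282042] [0.54987983 0.40448704] 0.15426157315311406 1.2381318800701167
```

```bash
python3 -m crank '[[0,0,0.03,0],[0,0,0.03,0],[0,0,0.023,0],[0,0,0,0]]'
python3 - <<'E'
from h import *
c=cap("wrist");crop(c,'pics/w2.png',180,150,380,300,4)
E
```

```text
time_s: 1.67
tcp_pos: [0.5039, 0.2413, 0.0735]
ee_rot: [[-0.024, -1.0, -0.008], [-1.0, 0.024, -0.005], [0.006, 0.008, -1.0]]
wrist_force: [-0.3, -0.1, -0.7]
gripper_width: 0.342
```

View pics/w2.png

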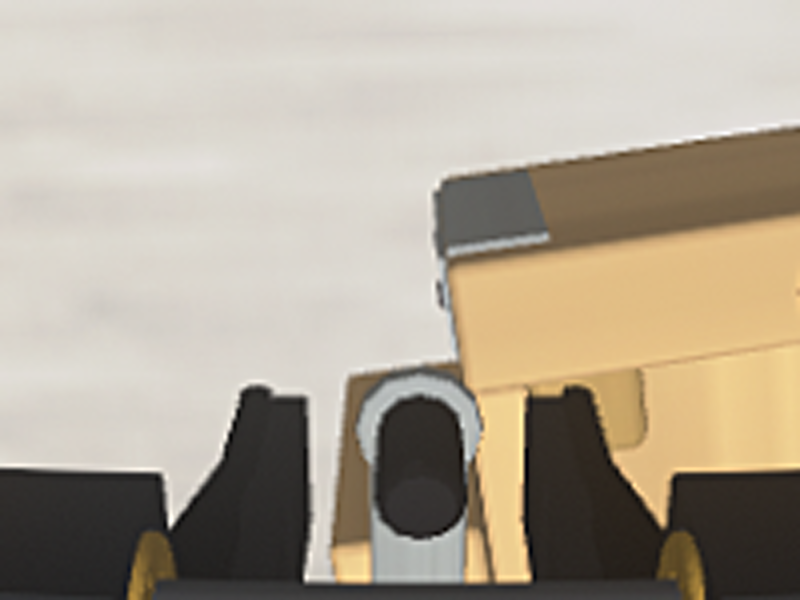

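```bash
python3 -m crank '[[0,0,-0.003,0],[0,0,0,0]]' 0.018
python3 -m crank '[[-0.0041,0.0002,0,-0.12],[-0.0041,0.0002,0,-0.12],[-0.0041,0.0002,0,-0.12],[-0.0041,0.0002,0,-0.12],[0,0,0,0]]'
python3 -m crank '[[0,0,-0.03,0],[0,0,-0.03,0],[0,0,-0.02,0]]' 0.03
python3 p.py .3810 .0875 .16 -102.3
```

```text
time_s: 1.88
tcp_pos: [0.5088, 0.2439, 0.0836]
ee_rot: [[-0.023, -1.0, 0.004], [-1.0, 0.023, 0.003], [-0.003, -0.004, -1.0]]
wrist_force: [0.1, 0.8, 1.6]
gripper_width: 0.268
time_s: 2.3
tcp_pos: [0.5048, 0.2591, 0.0831]
ee_rot: [[0.443, -0.897, 0.003], [-0.897, -0.443, 0.002], [-0.001, -0.003, -1.0]]
wrist_force: [0.2, -0.7, 0.9]
gripper_width: 0.207
time_s: 2.55
tcp_pos: [0.5057, 0.2592, 0.1652]
ee_rot: [[0.438, -0.899, 0.005], [-0.899, -0.438, 0.004], [-0.001, -0.006, -1.0]]
wrist_force: [0.5, -0.1, -1.0]
gripper_width: 0.317
t 2.55 tcp [0.5057 0.2592 0.1652] al -64.05 F [ 0.5 -0.1 -1. ] gw 0.317
[[0.0166, 0.0312, 0.0009, 0.1113], [0.02, 0.0292, 0.0009, 0.1113], [0.0231, 0.0268, 0.0009, 0.1113], [0.026, 0.024, 0.0009, 0.1113], [0.0285, 0.021, 0.0009, 0.1113]]
[[0.0306, 0.0177, 0.0009, 0.1113]]
```

```bash
python3 -m crank '[[0.0166,0.0312,0.0009,0.1113],[0.02,0.0292,0.0009,0.1113],[0.0231,0.0268,0.0009,0.1113],[0.026,0.024,0.0009,0.1113],[0.0285,0.021,0.0009,0.1113]]'
python3 -m crank '[[0.0306,0.0177,0.0009,0.1113],[0,0,0,0],[0,0,0,0]]'
python3 - <<'E'
from h import *
c=cap("wrist");np.save('/tmp/w3.npy',c,allow_pickle=True);crop(c,'pics/w3.png',180,150,380,300,4)
cv2.imwrite('pics/w3f.png',c['pixels'][:,:,::-1])
print(c['state']['tcp_pos'])
E
python3 p.py .3810 .0875 .076 -102.3
```

```text
time_s: 2.97
tcp_pos: [0.4003, 0.114, 0.1578]
ee_rot: [[-0.109, -0.994, 0.003], [-0.994, 0.109, 0.002], [-0.003, -0.003, -1.0]]
wrist_force: [0.2, 0.5, 0.3]
gripper_width: 0.348
time_s: 3.22
tcp_pos: [0.3798, 0.0854, 0.1571]
ee_rot: [[-0.214, -0.977, 0.004], [-0.977, 0.214, 0.002], [-0.003, -0.003, -1.0]]
wrist_force: [0.9, 1.5, 0.3]
gripper_width: 0.347
[0.37982174 0.08542405 0.15711605]
t 3.27 tcp [0.3809 0.0864 0.1572] al -102.25 F [ 0.1  0.4 -0. ] gw 0.347
[[-0.0005, 0.0001, 0.0406, 0.0004], [-0.0005, 0.0001, 0.0406, 0.0004]]
```

View pics/w3.png

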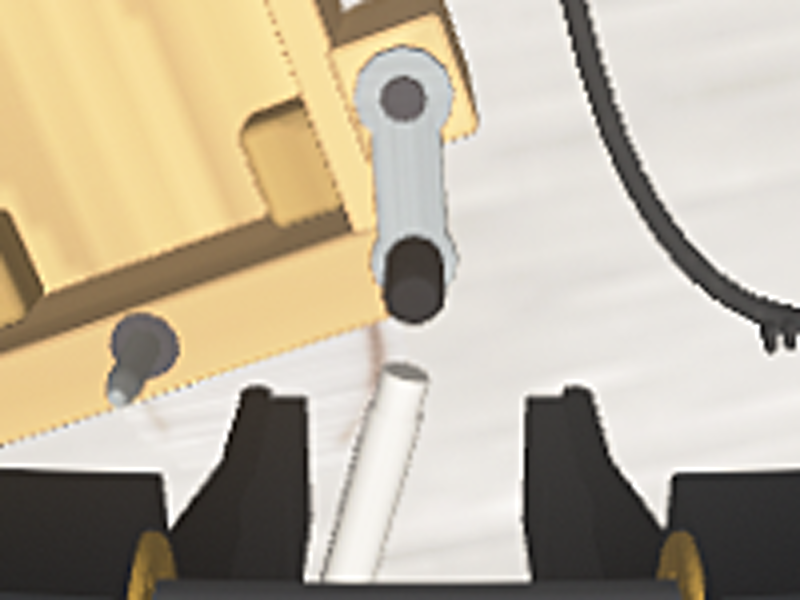

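View pics/w3f.png

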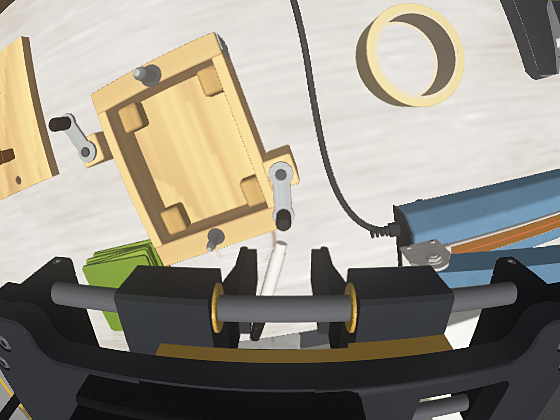

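```bash
python3 - <<'E'
from h import *
c=np.load('/tmp/w3.npy',allow_pickle=True).item()
f=lambda x,y,z:at(c,180+(x+.5)/4-.5,150+(y+.5)/4-.5,z)
k=f(415,298,.093);p=f(404,97,.073);print(k,p,np.hypot(*(k-p)),'thin',f(121,391,.082))
E
python3 -m crank '[[0,0,0.03,0],[0,0,0.03,0],[0,0,0.018,0],[0,0,0,0]]' 0.02
python3 - <<'E'
from h import *
c=cap("wrist");crop(c,'pics/w4.png',180,150,380,300,4);print(c['state']['tcp_pos'],c['state']['gripper_width'])
E
```

```text
[0.37847143 0.08490517] [0.4119048  0.07983212] 0.03381605782534944 thin [0.36724327 0.14859145]
time_s: 3.6
tcp_pos: [0.379, 0.0858, 0.0751]
ee_rot: [[-0.211, -0.977, -0.005], [-0.977, 0.211, -0.003], [0.004, 0.004, -1.0]]
wrist_force: [-0.3, -0.6, 0.6]
gripper_width: 0.24
[0.37899787 0.08583163 0.07506117] 0.23982496112820606
```

View pics/w4.png

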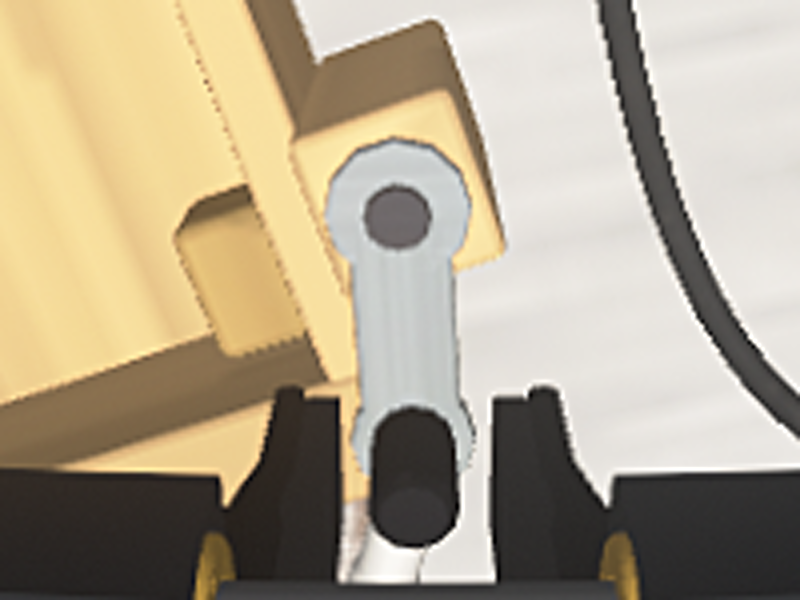

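```bash
python3 -m crank '[[0.0041,-0.0002,-0.001,-0.115],[0.0041,-0.0002,-0.001,-0.115],[0.0041,-0.0002,0,-0.115],[0.0041,-0.0002,0,-0.115],[0.0041,-0.0002,0,-0.115]]'
python3 -m crank '[[0.0041,-0.0002,0,-0.115],[0,0,0,0]]'
python3 -m crank '[[0,0,-0.035,0],[0,0,-0.035,0],[0,0,-0.03,0]]' 0.03
python3 - <<'E'
from h import *
c=cap("top");np.save('/tmp/top1.npy',c,allow_pickle=True);crop(c,'pics/t3.png',240,170,360,260,6)
E
python3 p.py .671 -.076 .13 164.7
```

```text
time_s: 4.07
tcp_pos: [0.3836, 0.0676, 0.0814]
ee_rot: [[0.361, -0.933, 0.005], [-0.933, -0.361, 0.003], [-0.001, -0.006, -1.0]]
wrist_force: [-0.5, 1.3, -2.1]
gripper_width: 0.229
time_s: 4.23
tcp_pos: [0.3852, 0.0633, 0.0813]
ee_rot: [[0.462, -0.887, 0.004], [-0.887, -0.462, 0.002], [-0.0, -0.005, -1.0]]
wrist_force: [0.1, 0.7, 0.1]
gripper_width: 0.23
time_s: 4.48
tcp_pos: [0.384, 0.0627, 0.1829]
ee_rot: [[0.457, -0.889, 0.003], [-0.889, -0.457, 0.001], [0.001, -0.003, -1.0]]
wrist_force: [1.0, 0.5, 0.4]
gripper_width: 0.326
t 4.53 tcp [0.3878 0.0642 0.1886] al -62.69 F [ 2.2 -0.2  3.6] gw 0.336
[[0.0127, -0.0094, 0.0029, 0.1157], [0.0116, -0.0108, 0.0029, 0.1157], [0.0102, -0.012, 0.0029, 0.1157], [0.0088, -0.0131, 0.0029, 0.1157], [0.0072, -0.0141, 0.0029, 0.1157]]
[[0.0055, -0.0148, 0.0029, 0.1157], [0.0038, -0.0153, 0.0029, 0.1157], [0.002, -0.0157, 0.0029, 0.1157], [0.0002, -0.0158, 0.0029, 0.1157], [-0.0017, -0.0157, 0.0029, 0.1157]]
[[-0.0035, -0.0154, 0.0029, 0.1157], [-0.0052, -0.0149, 0.0029, 0.1157], [-0.0069, -0.0142, 0.0029, 0.1157], [-0.0085, -0.0133, 0.0029, 0.1157], [-0.01, -0.0122, 0.0029, 0.1157]]
[[-0.0113, -0.011, 0.0029, 0.1157], [-0.0125, -0.0096, 0.0029, 0.1157], [-0.0136, -0.0081, 0.0029, 0.1157], [-0.0144, -0.0065, 0.0029, 0.1157], [-0.0151, -0.0048, 0.0029, 0.1157]]
```

View pics/t3.png

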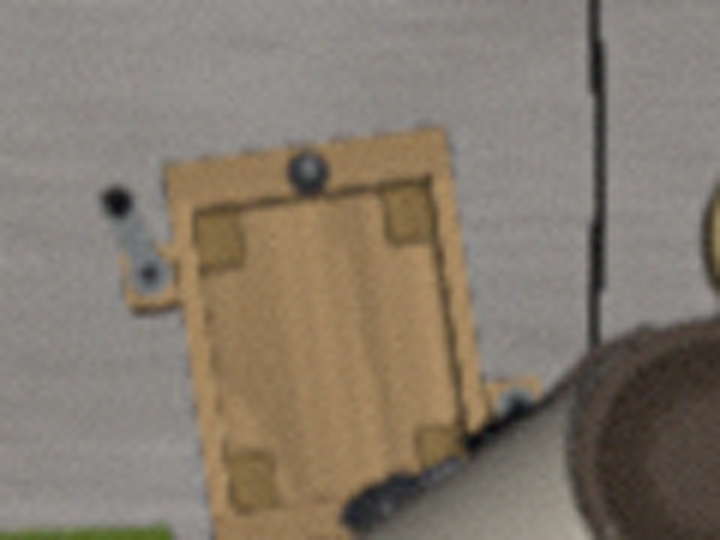

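```bash
python3 -m crank '[[0.0127,-0.0094,0.0029,0.1157],[0.0116,-0.0108,0.0029,0.1157],[0.0102,-0.012,0.0029,0.1157],[0.0088,-0.0131,0.0029,0.1157],[0.0072,-0.0141,0.0029,0.1157]]' 0.085
python3 -m crank '[[0.0055,-0.0148,0.0029,0.1157],[0.0038,-0.0153,0.0029,0.1157],[0.002,-0.0157,0.0029,0.1157],[0.0002,-0.0158,0.0029,0.1157],[-0.0017,-0.0157,0.0029,0.1157]]'
python3 -m crank '[[-0.0035,-0.0154,0.0029,0.1157],[-0.0052,-0.0149,0.0029,0.1157],[-0.0069,-0.0142,0.0029,0.1157],[-0.0085,-0.0133,0.0029,0.1157],[-0.01,-0.0122,0.0029,0.1157]]'
python3 -m crank '[[-0.0113,-0.011,0.0029,0.1157],[-0.0125,-0.0096,0.0029,0.1157],[-0.0136,-0.0081,0.0029,0.1157],[-0.0144,-0.0065,0.0029,0.1157],[-0.0151,-0.0048,0.0029,0.1157]]'
python3 -m crank '[[0,0,0,0],[0,0,0,0]]'
python3 - <<'E'
from h import *
c=cap("wrist");np.save('/tmp/w5.npy',c,allow_pickle=True)
cv2.imwrite('pics/w5.png',c['pixels'][:,:,::-1])
E
python3 p.py .671 -.076 .006 164.7
```

```text
time_s: 4.95
tcp_pos: [0.4554, 0.0273, 0.1662]
ee_rot: [[-0.109, -0.994, 0.003], [-0.994, 0.109, 0.001], [-0.001, -0.003, -1.0]]
wrist_force: [0.3, 0.1, -0.3]
gripper_width: 0.637
time_s: 5.37
tcp_pos: [0.5263, -0.0078, 0.1516]
ee_rot: [[-0.635, -0.773, 0.002], [-0.773, 0.635, 0.0], [-0.002, -0.002, -1.0]]
wrist_force: [-0.1, 0.1, -0.2]
gripper_width: 0.951
time_s: 5.78
tcp_pos: [0.5971, -0.0427, 0.137]
ee_rot: [[-0.954, -0.3, 0.002], [-0.3, 0.954, -0.0], [-0.002, -0.001, -1.0]]
wrist_force: [0.7, -0.5, 0.8]
gripper_width: 0.974
time_s: 6.2
tcp_pos: [0.6679, -0.0776, 0.1225]
ee_rot: [[-0.963, 0.271, 0.002], [0.271, 0.963, -0.0], [-0.002, 0.0, -1.0]]
wrist_force: [0.6, -1.1, -0.1]
gripper_width: 0.977
time_s: 6.37
tcp_pos: [0.6669, -0.0775, 0.1217]
ee_rot: [[-0.965, 0.263, 0.0], [0.263, 0.965, -0.0], [-0.0, 0.0, -1.0]]
wrist_force: [-0.8, 0.0, 0.2]
gripper_width: 0.978
t 6.42 tcp [ 0.6664 -0.0773  0.1219] al 164.81 F [-1.   0.5 -0.7] gw 0.976
[[-0.0014, 0.0008, 0.0386, 0.0006], [-0.0014, 0.0008, 0.0386, 0.0006], [-0.0014, 0.0008, 0.0386, 0.0006]]
```

View pics/w5.png

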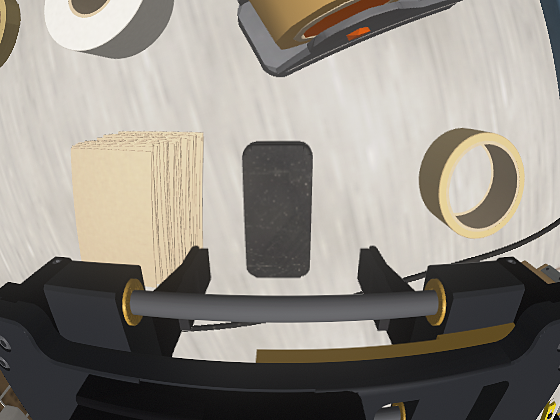

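```bash
python3 - <<'E'
from h import *
c=np.load('/tmp/top0.npy',allow_pickle=True).item();P=hmap(c)
R=np.array([.671,-.076]);a=np.radians(-15.3)
q=P[...,:2]-R;s=q@[np.cos(a),np.sin(a)];t=q@[-np.sin(a),np.cos(a)];z=P[...,2]
for s0 in range(-110,115,8):
    m=(abs(s*1000-s0)<4)&(abs(t)<.04); m2=(abs(s*1000-s0)<4)&(abs(t)<.012)
    print(s0,np.round(np.nanmax(z[m]),3),np.round(np.nanmax(z[m2]),3))
w=np.load('/tmp/w5.npy',allow_pickle=True).item()
C=[at(w,*p,.034) for p in[(243,143),(312,143),(311,277),(244,277)]];print(np.round(C,4),np.mean(C,0))
E
```

```text
-110 0.008 0.008
-102 0.008 0.007
-94 0.012 0.007
-86 0.01 0.007
-78 0.011 0.011
-70 0.008 0.008
-62 0.008 0.005
-54 0.009 0.009
-46 0.007 0.007
-38 0.008 0.007
-30 0.039 0.037
-22 0.042 0.041
-14 0.04 0.04
-6 0.042 0.04
2 0.043 0.04
10 0.042 0.042
18 0.041 0.039
26 0.044 0.044
34 0.007 0.002
42 0.006 0.004
50 0.007 0.007
58 0.008 0.004
66 0.01 0.008
74 0.011 0.01
82 0.018 0.018
90 0.024 0.023
98 0.032 0.031
106 0.038 0.038
114 0.04 0.04
[[ 0.6798 -0.1425]
 [ 0.6287 -0.1284]
 [ 0.6569 -0.016 ]
 [ 0.7138 -0.0313]] [ 0.66980619 -0.07955878]
```

```bash
python3 -m crank '[[-0.001,0,0.037,0],[-0.001,0,0.037,0],[-0.001,0,0.026,0],[0,0,0.008,0],[0,0,0,0]]' 0.074
python3 p.py .6705 -.0775 .007 164.7
```

```text
time_s: 6.83
tcp_pos: [0.6673, -0.078, 0.0117]
ee_rot: [[-0.965, 0.262, -0.005], [0.262, 0.965, -0.0], [0.005, -0.002, -1.0]]
wrist_force: [1.3, -0.6, -0.6]
gripper_width: 0.853
t 6.83 tcp [ 0.6673 -0.078   0.0117] al 164.83 F [ 1.3 -0.6 -0.6] gw 0.853
[[-0.003, 0.0013, 0.0047, 0.0023]]
```

```bash
python3 -m crank '[[-0.002,0,0.004,0],[0,0,0,0],[0,0,0,0],[0,0,0,0],[0,0,0,0]]' 0.04
python3 -m crank '[[0,0,0,0],[0,0,0,0],[0,0,-0.02,0],[0,0,-0.03,0],[0,0,-0.04,0]]'
python3 -m crank '[[0,0,-0.03,0],[0,0,-0.01,0],[0,0,0,0]]'
python3 - <<'E'
from h import *
c=cap("wrist");np.save('/tmp/w6.npy',c,allow_pickle=True)
cv2.imwrite('pics/w6.png',c['pixels'][:,:,::-1])
E
python3 p.py .443 .1622 .14 97.3
```

```text
time_s: 7.25
tcp_pos: [0.6722, -0.0788, 0.0115]
ee_rot: [[-0.965, 0.262, 0.003], [0.262, 0.965, 0.0], [-0.003, 0.001, -1.0]]
wrist_force: [0.2, -0.6, 4.1]
gripper_width: 0.626
time_s: 7.67
tcp_pos: [0.6676, -0.0788, 0.0957]
ee_rot: [[-0.965, 0.264, -0.01], [0.264, 0.965, 0.0], [0.01, -0.002, -1.0]]
wrist_force: [2.2, 0.2, -4.0]
gripper_width: 0.627
time_s: 7.92
tcp_pos: [0.6725, -0.0788, 0.1425]
ee_rot: [[-0.965, 0.262, 0.006], [0.262, 0.965, 0.001], [-0.005, 0.002, -1.0]]
wrist_force: [-0.1, 0.5, -3.7]
gripper_width: 0.63
t 7.97 tcp [ 0.6707 -0.0786  0.1394] al 164.75 F [-0.7 -0.3 -4.9] gw 0.628
[[0.0283, 0.0172, -0.0001, 0.1177], [0.0301, 0.0138, -0.0001, 0.1177], [0.0315, 0.0102, -0.0001, 0.1177], [0.0325, 0.0064, -0.0001, 0.1177], [0.033, 0.0025, -0.0001, 0.1177]]
[[0.0331, -0.0014, -0.0001, 0.1177], [0.0327, -0.0053, -0.0001, 0.1177], [0.0319, -0.0091, -0.0001, 0.1177], [0.0306, -0.0127, -0.0001, 0.1177], [0.0289, -0.0162, -0.0001, 0.1177]]
```

View pics/w6.png

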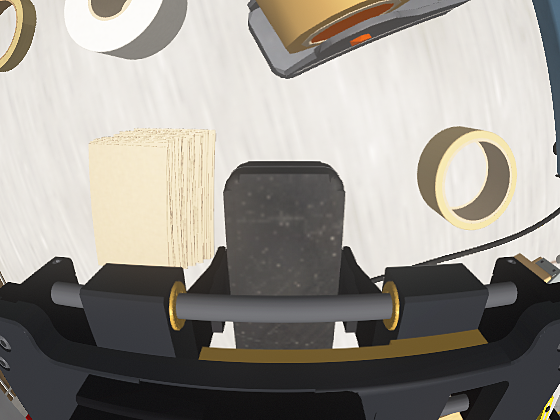

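```bash
python3 -m crank '[[0.0283,0.0172,0,0.1177],[0.0301,0.0138,0,0.1177],[0.0315,0.0102,0,0.1177],[0.0325,0.0064,0,0.1177],[0.033,0.0025,0,0.1177]]'
python3 -m crank '[[0.0331,-0.0014,0,0.1177],[0.0327,-0.0053,0,0.1177],[0.0319,-0.0091,0,0.1177],[0.0306,-0.0127,0,0.1177],[0.0289,-0.0162,0,0.1177]]'
python3 -m crank '[[0,0,0,0],[0,0,0,0],[0,0,0,0]]'
python3 - <<'E'
from h import *
c=cap("wrist");np.save('/tmp/w7.npy',c,allow_pickle=True)
cv2.imwrite('pics/w7.png',c['pixels'][:,:,::-1])
c=cap("side");crop(c,'pics/s7.png',180,180,340,300,5)
E
python3 p.py .443 .1622 .14 97.3
```

```text
time_s: 8.38
tcp_pos: [0.5537, 0.0416, 0.1357]
ee_rot: [[-0.651, 0.759, -0.007], [0.759, 0.651, -0.001], [0.004, -0.006, -1.0]]
wrist_force: [1.1, 1.2, -3.5]
gripper_width: 0.629
time_s: 8.8
tcp_pos: [0.4415, 0.1596, 0.1365]
ee_rot: [[-0.129, 0.992, -0.006], [0.992, 0.129, -0.003], [-0.003, -0.006, -1.0]]
wrist_force: [-0.2, 0.3, -3.6]
gripper_width: 0.632
time_s: 9.05
tcp_pos: [0.4437, 0.1594, 0.1377]
ee_rot: [[-0.137, 0.991, -0.003], [0.991, 0.137, -0.002], [-0.002, -0.004, -1.0]]
wrist_force: [-0.1, 0.2, -3.7]
gripper_width: 0.628
t 9.15 tcp [0.4446 0.1591 0.1383] al 97.75 F [-0.3 -0.1 -2.6] gw 0.635
[[0.0033, -0.0012, -0.0017, 0.0078]]
```

View pics/w7.png

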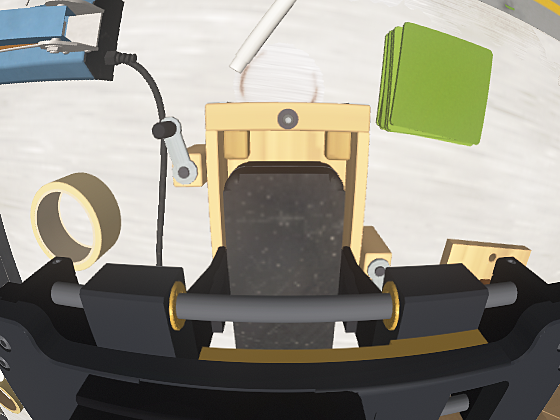

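View pics/s7.png

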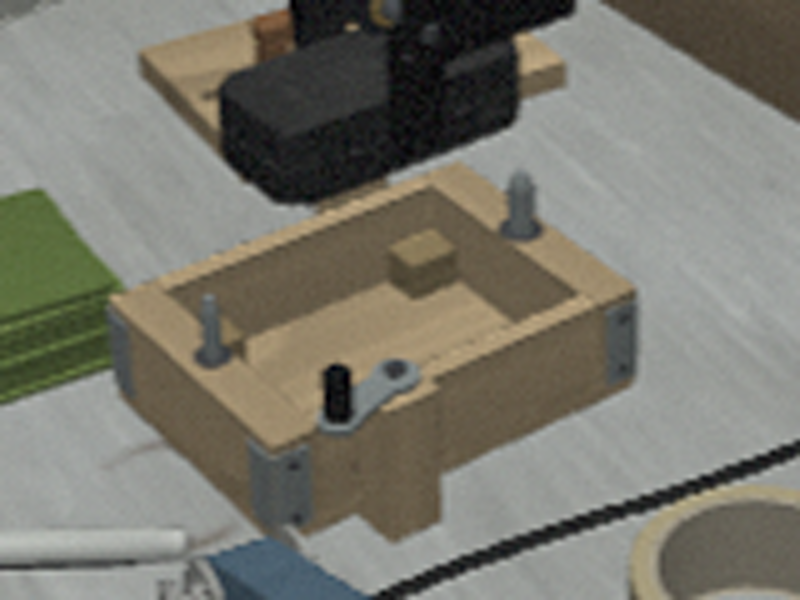

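```bash
python3 - <<'E'
from h import *
c=np.load('/tmp/w7.npy',allow_pickle=True).item()
crop(c,'pics/w7c.png',190,90,390,240,4)
t=at(c,288.3,118.5,.082);print('thin',t)
for u,v in((206,104),(368.5,103)):print('rim',at(c,u,v,.052))
s=c['state'];R=s['ee_rot'];
for e in([.443-.0764,.1622-.0098,.082],[.443-.0764,.160-.0098,.082]):print(proj(c,e))
E
```

```text
thin [0.36412476 0.15085128]
rim [0.36106481 0.08754554]
rim [0.3430392  0.21018025]
[290.10049046 122.48557936]
[286.8054025 122.0271623]
```

View pics/w7c.png

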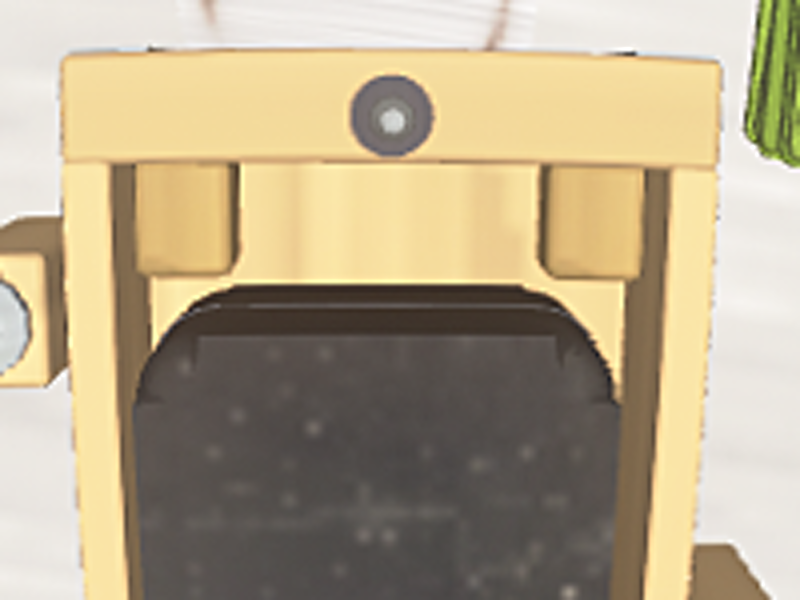

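```bash
python3 -m crank '[[0.0024,-0.002,0.01,0.007],[0,0,0.025,0],[0,0,0.025,0],[0,0,0.012,0],[0,0,0,0]]'
python3 - <<'E'
from h import *
c=cap("wrist");np.save('/tmp/w8.npy',c,allow_pickle=True);crop(c,'pics/w8.png',180,90,400,290,3.6)
E
python3 p.py .442 .1615 .024 97.3
```

```text
time_s: 9.57
tcp_pos: [0.4409, 0.1596, 0.0643]
ee_rot: [[-0.126, 0.992, -0.007], [0.992, 0.126, -0.005], [-0.004, -0.007, -1.0]]
wrist_force: [-1.3, -0.1, -3.0]
gripper_width: 0.628
t 9.62 tcp [0.4421 0.1606 0.066 ] al 97.3 F [ 0.5  0.9 -2.4] gw 0.632
[[0.0005, 0.0, 0.021, 0.0], [0.0005, 0.0, 0.021, 0.0]]
```

View pics/w8.png

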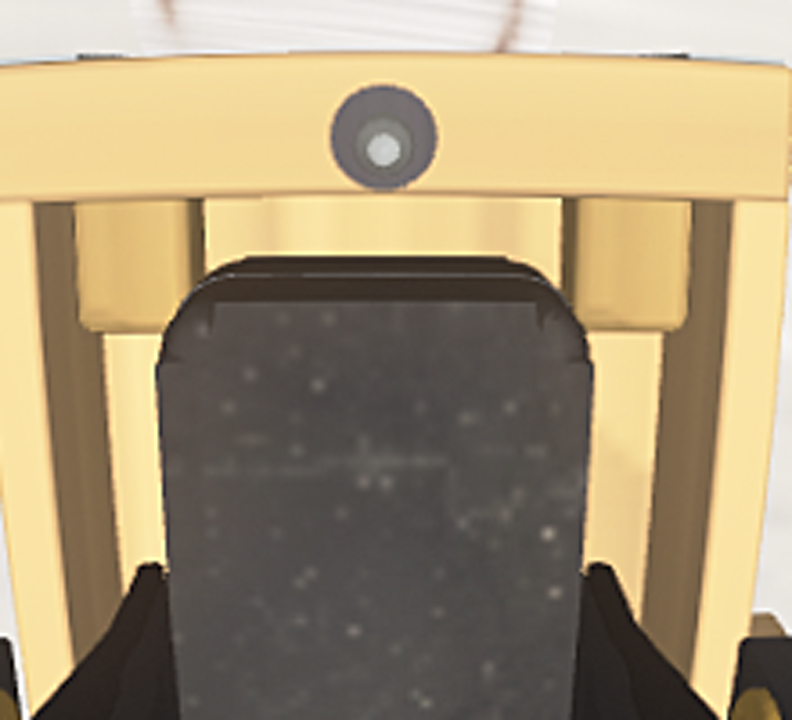

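```bash
python3 -m crank '[[0.001,0,0.012,0],[0,0,0.012,0],[0,0,0.01,0],[0,0,0.006,0],[0,0,0,0]]'
python3 -m crank '[[0,0,0.002,0],[0,0,0,0]]'
```

```text
time_s: 10.03
tcp_pos: [0.4427, 0.1628, 0.0273]
ee_rot: [[-0.128, 0.992, -0.0], [0.992, 0.128, -0.001], [-0.0, -0.001, -1.0]]
wrist_force: [-1.1, -0.2, -3.3]
gripper_width: 0.629
time_s: 10.2
tcp_pos: [0.4431, 0.1634, 0.0262]
ee_rot: [[-0.129, 0.992, 0.001], [0.992, 0.129, 0.001], [0.001, 0.001, -1.0]]
wrist_force: [-0.7, -0.3, -2.8]
gripper_width: 0.629
```

```bash
python3 -m crank '[[0,0,0.003,0],[0,0,0,0]]'; python3 -m crank '[[0,0,0.002,0],[0,0,0,0]]'
```

```text
time_s: 10.37
tcp_pos: [0.4425, 0.1632, 0.0227]
ee_rot: [[-0.129, 0.992, 0.0], [0.992, 0.129, 0.0], [0.0, 0.0, -1.0]]
wrist_force: [0.3, -0.7, -3.7]
gripper_width: 0.632
time_s: 10.53
tcp_pos: [0.4427, 0.1634, 0.0213]
ee_rot: [[-0.13, 0.992, 0.001], [0.992, 0.13, 0.0], [0.0, 0.001, -1.0]]
wrist_force: [-1.1, 0.6, 2.9]
gripper_width: 0.628
```

```bash
python3 -m crank '[[0,0,0,0],[0,0,0,0],[0,0,0,0]]' 0.07
python3 -m crank '[[0,0,-0.02,0],[0,0,-0.035,0],[0,0,-0.04,0],[0,0,-0.04,0],[0,0,0,0]]'
python3 - <<'E'
from h import *
c=cap("wrist");np.save('/tmp/w9.npy',c,allow_pickle=True)
cv2.imwrite('pics/w9.png',c['pixels'][:,:,::-1])
E
python3 p.py .551 .4055 .14 90.9
```

```text
time_s: 10.78
tcp_pos: [0.4428, 0.1634, 0.0208]
ee_rot: [[-0.129, 0.992, 0.001], [0.992, 0.129, 0.001], [0.001, 0.001, -1.0]]
wrist_force: [0.1, -0.1, -0.5]
gripper_width: 0.761
time_s: 11.2
tcp_pos: [0.447, 0.1658, 0.1636]
ee_rot: [[-0.131, 0.991, 0.015], [0.991, 0.131, 0.009], [0.007, 0.016, -1.0]]
wrist_force: [0.8, 0.2, 0.1]
gripper_width: 0.807
t 11.25 tcp [0.445  0.1649 0.16  ] al 97.43 F [-0.8  0.3 -1.1] gw 0.807
[[0.0321, 0.0195, 0.0029, 0.0163], [0.0324, 0.0189, 0.0029, 0.0163], [0.0327, 0.0184, 0.0029, 0.0163], [0.033, 0.0179, 0.0029, 0.0163], [0.0333, 0.0173, 0.0029, 0.0163]]
[[0.0336, 0.0168, 0.0029, 0.0163], [0.0339, 0.0162, 0.0029, 0.0163]]
```

View pics/w9.png

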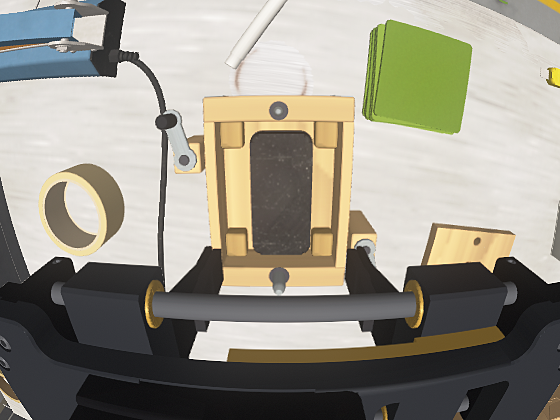

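```bash
python3 -m crank '[[0,0,0,0],[0,0,0,0],[0,0,0,0]]' 0.05
python3 - <<'E'
from h import *
c=cap("wrist");np.save('/tmp/w10.npy',c,allow_pickle=True);crop(c,'pics/w10.png',190,90,370,310,2.7)
crop(c,'pics/w10a.png',255,90,305,130,12);crop(c,'pics/w10b.png',255,255,305,305,12)
print(c['state']['tcp_pos'],c['state']['ee_rot'])
E
```

```text
time_s: 11.5
tcp_pos: [0.4416, 0.1625, 0.1541]
ee_rot: [[-0.129, 0.992, -0.003], [0.992, 0.129, -0.002], [-0.002, -0.003, -1.0]]
wrist_force: [0.5, 0.9, -0.7]
gripper_width: 0.657
[0.44158834 0.16249118 0.15406509] [[-0.12859711  0.99169334 -0.00266407]
 [ 0.99169566  0.1285922  -0.00193978]
 [-0.00158108 -0.00289139 -0.99999457]]
```

View pics/w10a.png

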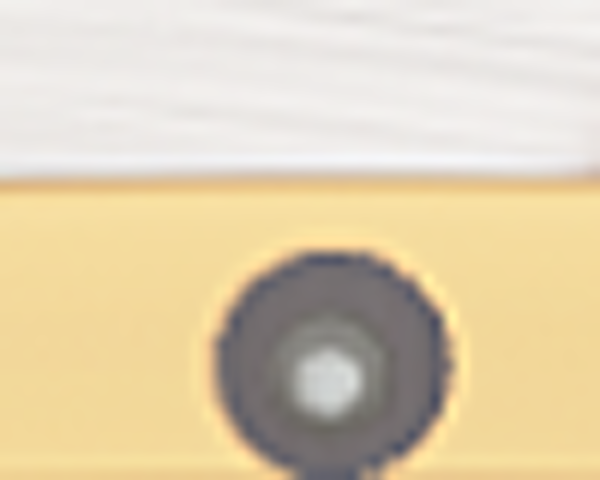

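View pics/w10b.png

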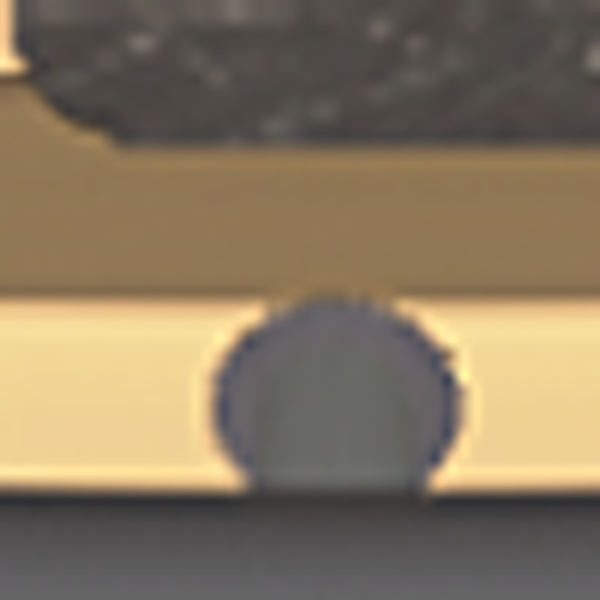

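```bash
python3 - <<'E'
from h import *
c=np.load('/tmp/w10.npy',allow_pickle=True).item()
g=lambda x,y,u0,v0,z:at(c,u0+(x+.5)/12-.5,v0+(y+.5)/12-.5,z)
tt=g(327,380,255,90,.082);tb=g(334,362,255,90,.053);kb=g(338,412,255,255,.053)
print(tt,tb,kb,np.hypot(*(kb-tb)),np.degrees(np.arctan2(*(kb-tb)[::-1])),(kb+tb)/2)
E
python3 p.py .551 .4055 .14 90.9
```

```text
[0.36497201 0.15053878] [0.36482218 0.15076895] [0.51707512 0.17065485] 0.15354610348725142 7.441330663640537 [0.44094865 0.1607119 ]
t 11.55 tcp [0.4417 0.1625 0.1541] al 97.39 F [-0.2  0.7 -0.6] gw 0.623
[[0.0324, 0.0199, 0.002, 0.0162], [0.0327, 0.0194, 0.002, 0.0162], [0.033, 0.0189, 0.002, 0.0162], [0.0333, 0.0184, 0.002, 0.0162], [0.0336, 0.0178, 0.002, 0.0162]]
[[0.0339, 0.0173, 0.002, 0.0162], [0.0342, 0.0167, 0.002, 0.0162]]
```

```bash
python3 -m crank '[[0.0324,0.0199,0.005,0.0162],[0.0327,0.0194,0.005,0.0162],[0.033,0.0189,0.005,0.0162],[0.0333,0.0184,0.005,0.0162],[0.0336,0.0178,0.01,0.0162]]' 0.05
python3 -m crank '[[0.0339,0.0173,0.01,0.0162],[0.0342,0.0167,0.01,0.0162],[0,0,0.005,0],[0,0,0,0],[0,0,0,0]]'
python3 -m crank '[[0,0,0,0],[0,0,0,0],[0,0,0,0]]'
python3 - <<'E'
from h import *
c=cap("wrist");np.save('/tmp/w11.npy',c,allow_pickle=True)
cv2.imwrite('pics/w11.png',c['pixels'][:,:,::-1])
crop(c,'pics/w11a.png',255,90,305,130,12);crop(c,'pics/w11b.png',255,255,305,305,12)
E
python3 p.py .551 .4055 .023 90.9
```

```text
time_s: 11.97
tcp_pos: [0.5212, 0.3381, 0.1247]
ee_rot: [[-0.048, 0.999, -0.0], [0.999, 0.048, -0.001], [-0.001, -0.0, -1.0]]
wrist_force: [0.6, -0.1, 0.4]
gripper_width: 0.576
time_s: 12.38
tcp_pos: [0.5508, 0.405, 0.0983]
ee_rot: [[-0.016, 1.0, -0.003], [1.0, 0.016, -0.003], [-0.003, -0.003, -1.0]]
wrist_force: [-0.8, 0.4, 0.3]
gripper_width: 0.575
time_s: 12.63
tcp_pos: [0.5518, 0.4052, 0.1018]
ee_rot: [[-0.015, 1.0, 0.001], [1.0, 0.015, 0.001], [0.001, 0.001, -1.0]]
wrist_force: [-0.2, 0.3, 0.4]
gripper_width: 0.571
t 12.68 tcp [0.5518 0.4053 0.1018] al 90.87 F [-0.5  0.6  0.7] gw 0.576
[[0.0001, -0.0004, 0.0394, -0.0003], [0.0001, -0.0004, 0.0394, -0.0003]]
```

View pics/w11.png

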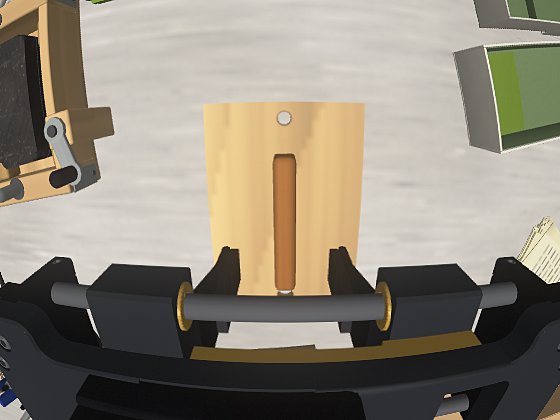

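View pics/w11a.png

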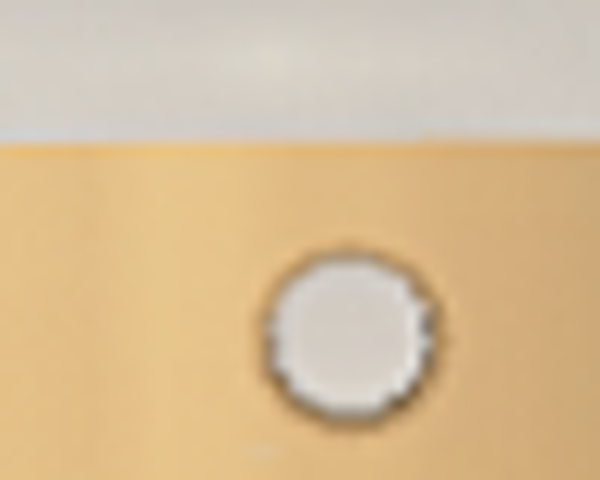

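View pics/w11b.png

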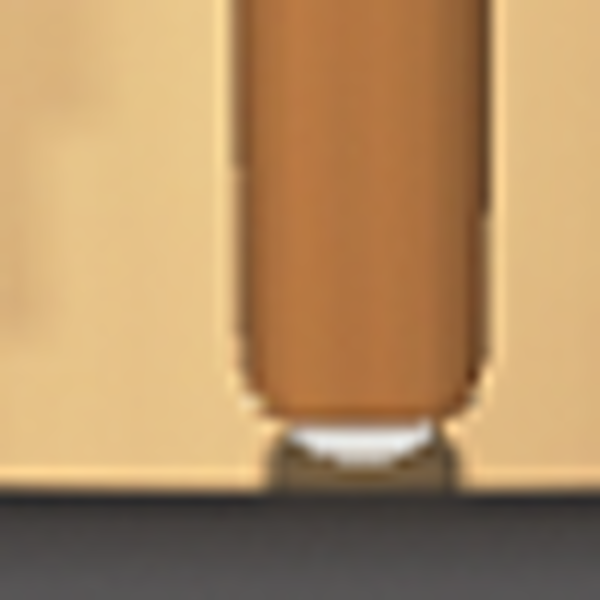

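```bash
python3 - <<'E'
from h import *
c=np.load('/tmp/w11.npy',allow_pickle=True).item();print(c['state']['tcp_pos'])
g=lambda x,y,u0,v0,z:at(c,u0+(x+.5)/12-.5,v0+(y+.5)/12-.5,z)
s=g(350,337,255,90,.015);print(s)
for yaw in(.5,.9,1.3):
    a=np.radians(yaw);L=s+.154*np.array([np.cos(a),np.sin(a)]);p=proj(c,[*L,.015]);print(yaw,(s+L)/2,(p-[255,255]+.5)*12-.5)
m=s+.077*np.array([1,.0157])
for dx in(-.052,.052):print((proj(c,[m[0]+dx,m[1]+dx*.0157,.049])))
crop(c,'pics/w11c.png',260,140,310,180,12)
E
```

```text
[0.55179015 0.40521829 0.10179888]
[0.47250809 0.40333688]
0.5 [0.54950516 0.40400882] [336.74298012 490.55183617]
0.9 [0.54949859 0.40454634] [351.08177424 490.58485078]
1.3 [0.54948827 0.4050838 ] [365.42045298 490.52576895]
[283.76843494 156.81144756]
[283.82953479 292.37893513]
```

View pics/w11c.png

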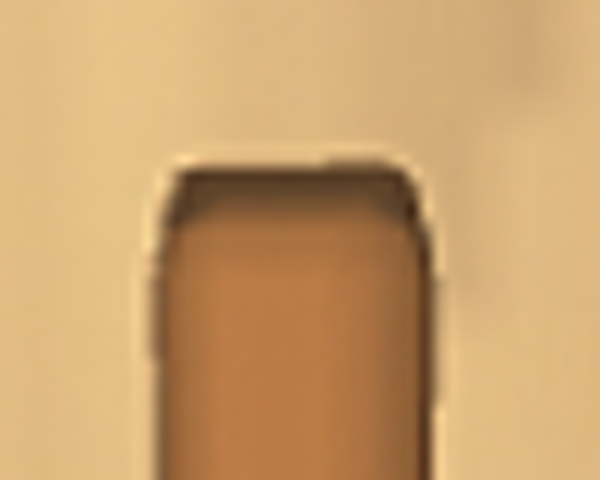

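```bash
python3 -m crank '[[0,-0.0023,0.03,-0.0075],[0,0,0.025,0],[0,0,0.015,0],[0,0,0.007,0],[0,0,0,0]]'
python3 -m crank '[[0,0,0,0],[0,0,0,0]]'
python3 p.py .5495 .4051 .024 91.3
```

```text
time_s: 13.1
tcp_pos: [0.5487, 0.4048, 0.0222]
ee_rot: [[-0.023, 1.0, -0.002], [1.0, 0.023, -0.002], [-0.002, -0.002, -1.0]]
wrist_force: [-0.4, -0.6, -0.2]
gripper_width: 0.575
time_s: 13.27
tcp_pos: [0.5503, 0.4066, 0.0254]
ee_rot: [[-0.023, 1.0, 0.002], [1.0, 0.023, 0.002], [0.002, 0.002, -1.0]]
wrist_force: [-0.0, 0.0, 0.3]
gripper_width: 0.577
t 13.27 tcp [0.5503 0.4066 0.0254] al 91.34 F [-0.   0.   0.3] gw 0.577
[[-0.0015, -0.0008, 0.0014, 0.0008]]
```

```bash
python3 -m crank '[[0,0,0.001,0],[0,0,0,0],[0,0,0,0],[0,0,0,0],[0,0,0,0]]' 0.0
python3 -m crank '[[0,0,0,0],[0,0,0,0]]'
python3 p.py .5495 .4051 .024 91.3
```

```text
time_s: 13.68
tcp_pos: [0.5495, 0.406, 0.0229]
ee_rot: [[-0.023, 1.0, 0.0], [1.0, 0.023, 0.0], [0.0, 0.0, -1.0]]
wrist_force: [0.4, -1.1, 0.0]
gripper_width: 0.285
time_s: 13.85
tcp_pos: [0.5494, 0.4058, 0.0226]
ee_rot: [[-0.023, 1.0, 0.0], [1.0, 0.023, -0.0], [-0.0, 0.0, -1.0]]
wrist_force: [-0.8, -1.1, 0.1]
gripper_width: 0.176
t 13.85 tcp [0.5494 0.4058 0.0226] al 91.33 F [-0.8 -1.1  0.1] gw 0.176
[[-0.0008, 0.0001, -0.0014, 0.0005]]
```

```bash
python3 -m crank '[[0,0,0,0],[0,0,-0.003,0],[0,0,-0.008,0],[0,0,-0.015,0],[0,0,-0.02,0]]'
python3 -m crank '[[0,0,-0.025,0],[0,0,-0.025,0],[0,0,-0.015,0],[0,0,-0.006,0],[0,0,0,0]]'
python3 p.py .441 .1607 .14 97.4 16
python3 - <<'E'
from h import *
c=cap("wrist");cv2.imwrite('pics/w12.png',c['pixels'][:,:,::-1])
c=cap("side");crop(c,'pics/s12.png',180,120,340,240,5)
E
```

```text
time_s: 14.27
tcp_pos: [0.5481, 0.4047, 0.067]
ee_rot: [[-0.023, 1.0, -0.004], [1.0, 0.023, -0.004], [-0.003, -0.004, -1.0]]
wrist_force: [-0.4, 0.5, -3.4]
gripper_width: 0.179
time_s: 14.68
tcp_pos: [0.5498, 0.4064, 0.1415]
ee_rot: [[-0.023, 1.0, 0.002], [1.0, 0.023, 0.003], [0.003, 0.002, -1.0]]
wrist_force: [-0.9, 0.3, -3.1]
gripper_width: 0.179
t 14.68 tcp [0.5498 0.4064 0.1415] al 91.33 F [-0.9  0.3 -3.1] gw 0.179
[[-0.0152, -0.0072, 0.0001, -0.0066], [-0.0151, -0.0073, 0.0001, -0.0066], [-0.0151, -0.0074, 0.0001, -0.0066], [-0.015, -0.0075, 0.0001, -0.0066], [-0.015, -0.0076, 0.0001, -0.0066]]
[[-0.0149, -0.0077, 0.0001, -0.0066], [-0.0149, -0.0078, 0.0001, -0.0066], [-0.0148, -0.0079, 0.0001, -0.0066], [-0.0148, -0.008, 0.0001, -0.0066], [-0.0147, -0.008, 0.0001, -0.0066]]
[[-0.0147, -0.0081, 0.0001, -0.0066], [-0.0146, -0.0082, 0.0001, -0.0066], [-0.0146, -0.0083, 0.0001, -0.0066], [-0.0145, -0.0084, 0.0001, -0.0066], [-0.0145, -0.0085, 0.0001, -0.0066]]
[[-0.0144, -0.0086, 0.0001, -0.0066]]
```

View pics/w12.png

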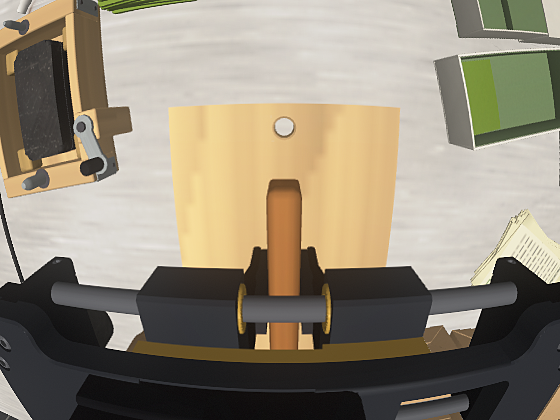

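View pics/s12.png

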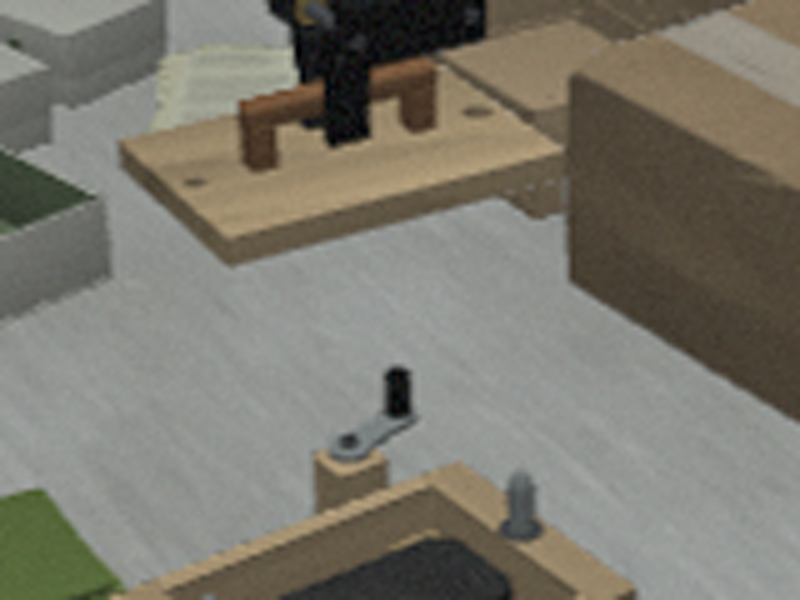

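```bash
python3 -m crank '[[-0.0152,-0.0072,0,-0.0066],[-0.0151,-0.0073,0,-0.0066],[-0.0151,-0.0074,0,-0.0066],[-0.015,-0.0075,0,-0.0066],[-0.015,-0.0076,0,-0.0066]]'
python3 -m crank '[[-0.0149,-0.0077,0,-0.0066],[-0.0149,-0.0078,0,-0.0066],[-0.0148,-0.0079,0,-0.0066],[-0.0148,-0.008,0,-0.0066],[-0.0147,-0.008,0,-0.0066]]'
python3 -m crank '[[-0.0147,-0.0081,0,-0.0066],[-0.0146,-0.0082,0,-0.0066],[-0.0146,-0.0083,0,-0.0066],[-0.0145,-0.0084,0,-0.0066],[-0.0145,-0.0085,0,-0.0066]]'
python3 -m crank '[[-0.0144,-0.0086,0,-0.0066],[0,0,0,0],[0,0,0,0],[0,0,0,0],[0,0,0,0]]'
python3 -m crank '[[0,0,0,0],[0,0,0,0],[0,0,0,0]]'
python3 p.py .441 .1607 .14 97.4
python3 - <<'E'
from h import *
c=cap("wrist");np.save('/tmp/w13.npy',c,allow_pickle=True);cv2.imwrite('pics/w13.png',c['pixels'][:,:,::-1]);print(c['state']['tcp_pos'])
crop(c,'pics/w13a.png',250,90,320,150,10)
c=cap("side");crop(c,'pics/s13.png',180,180,340,300,5)
E
```

```text
time_s: 15.2
tcp_pos: [0.5138, 0.3276, 0.1372]
ee_rot: [[-0.056, 0.998, -0.003], [0.998, 0.056, -0.003], [-0.003, -0.003, -1.0]]
wrist_force: [0.9, 0.5, -2.9]
gripper_width: 0.181
time_s: 15.62
tcp_pos: [0.4796, 0.2509, 0.1377]
ee_rot: [[-0.089, 0.996, -0.003], [0.996, 0.089, -0.002], [-0.002, -0.003, -1.0]]
wrist_force: [0.3, -0.7, -2.8]
gripper_width: 0.176
time_s: 16.03
tcp_pos: [0.4457, 0.1743, 0.138]
ee_rot: [[-0.122, 0.993, -0.003], [0.993, 0.122, -0.002], [-0.002, -0.003, -1.0]]
wrist_force: [0.3, 0.5, -3.0]
gripper_width: 0.178
time_s: 16.45
tcp_pos: [0.4406, 0.1609, 0.1391]
ee_rot: [[-0.129, 0.992, -0.0], [0.992, 0.129, -0.0], [-0.0, -0.0, -1.0]]
wrist_force: [-0.1, 0.0, -2.3]
gripper_width: 0.175
time_s: 16.7
tcp_pos: [0.4405, 0.1607, 0.1394]
ee_rot: [[-0.129, 0.992, -0.0], [0.992, 0.129, -0.0], [-0.0, -0.0, -1.0]]
wrist_force: [-0.1, -0.2, -3.1]
gripper_width: 0.179
t 16.7 tcp [0.4405 0.1607 0.1394] al 97.4 F [-0.1 -0.2 -3.1] gw 0.179
[[-0.0001, 0.0005, -0.0006, 0.0]]
[0.44045352 0.1607083  0.13939305]
```

View pics/w13.png

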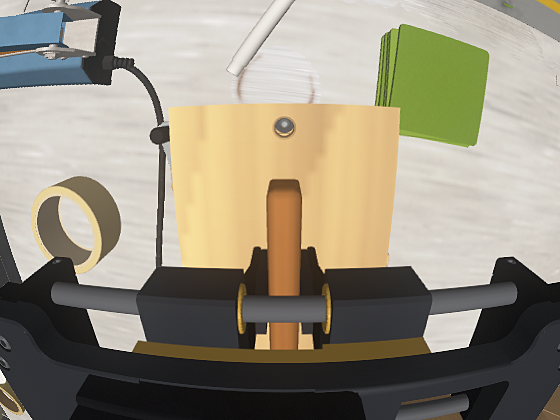

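View pics/w13a.png

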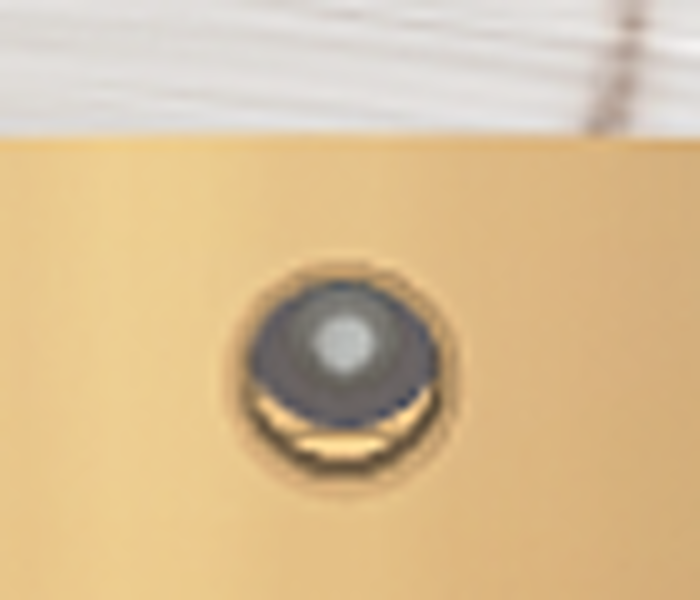

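View pics/s13.png

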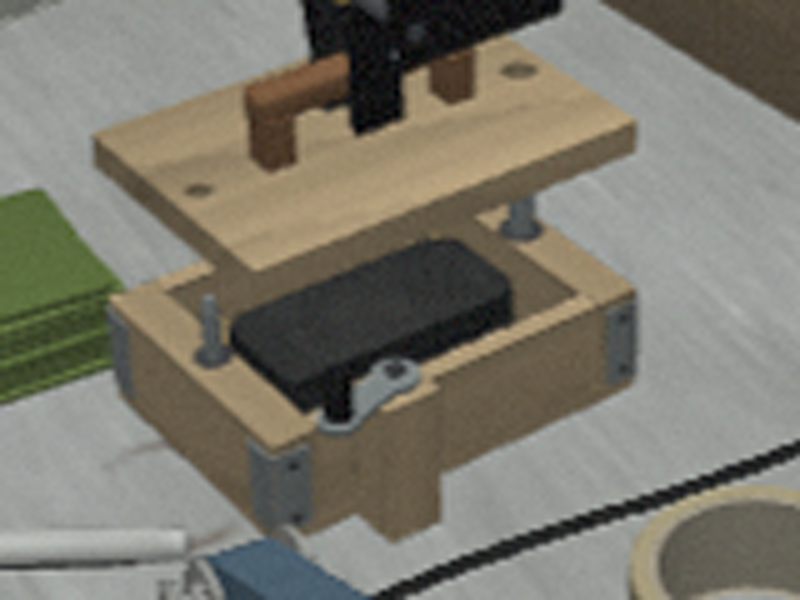

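```bash
python3 - <<'E'
from h import *
c=np.load('/tmp/w13.npy',allow_pickle=True).item()
g=lambda x,y,z:at(c,250+(x+.5)/10-.5,90+(y+.5)/10-.5,z)
print('hole',g(343,375,.1318),g(343,375,.1318-.001),'dowel',g(344,344,.082), 'collar',g(344,352,.053))
E
```

```text
hole [0.3642552  0.15036367] [0.36431306 0.15037136] dowel [0.365054   0.15054257] collar [0.36706188 0.1508172 ]
```

```bash
python3 -m crank '[[0,0.0007,0.006,0],[0,0,0.008,0],[0,0,0.008,0],[0,0,0.006,0],[0,0,0,0]]'
python3 -m crank '[[0,0,0,0],[0,0,0,0],[0,0,0,0],[0,0,0,0]]'
python3 - <<'E'
from h import *
c=cap("wrist");np.save('/tmp/w14.npy',c,allow_pickle=True);print(c['state']['tcp_pos'],c['state']['ee_rot'][:2,0])
crop(c,'pics/w14a.png',250,90,320,150,10)
E
```

```text
time_s: 17.22
tcp_pos: [0.4399, 0.1597, 0.1096]
ee_rot: [[-0.128, 0.992, -0.004], [0.992, 0.128, -0.002], [-0.002, -0.004, -1.0]]
wrist_force: [0.5, -0.3, -3.4]
gripper_width: 0.179
time_s: 17.55
tcp_pos: [0.4413, 0.1606, 0.1119]
ee_rot: [[-0.128, 0.992, 0.001], [0.992, 0.128, 0.001], [0.0, 0.001, -1.0]]
wrist_force: [-0.0, 0.4, -3.0]
gripper_width: 0.179
[0.44132256 0.16064833 0.11192451] [-0.12845917  0.99171471]
```

View pics/w14a.png

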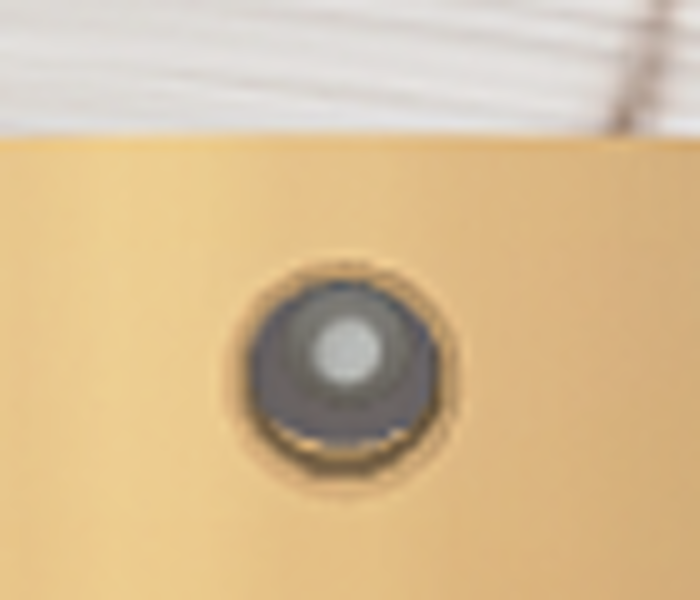

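```bash
python3 - <<'E'
from h import *
c=np.load('/tmp/w14.npy',allow_pickle=True).item()
g=lambda x,y,z:at(c,250+(x+.5)/10-.5,90+(y+.5)/10-.5,z)
print('hole',g(343,375,.1043),'dowel',g(347,351,.082))
E
python3 -m crank '[[0,0,0.003,0],[0,0,0.003,0],[0,0,0.003,0],[0,0,0,0],[0,0,0,0]]'
```

```text
hole [0.36512479 0.15033332] dowel [0.36500263 0.15056843]
time_s: 18.02
tcp_pos: [0.4409, 0.1604, 0.1022]
ee_rot: [[-0.129, 0.992, -0.001], [0.992, 0.129, -0.001], [-0.0, -0.001, -1.0]]
wrist_force: [0.7, 0.4, -3.9]
gripper_width: 0.179
```

```bash
python3 -m crank '[[0,0,0.003,0],[0,0,0.003,0],[0,0,0,0],[0,0,0,0]]'
python3 -m crank '[[0,0,0.003,0],[0,0,0.003,0],[0,0,0,0],[0,0,0,0]]'
python3 - <<'E'
from h import *
c=cap("wrist");print(c['state']['tcp_pos'],c['state']['moment'])
crop(c,'pics/w15a.png',250,90,320,150,10)
c=cap("side");crop(c,'pics/s15.png',180,180,340,300,5)
E
```

```text
time_s: 18.35
tcp_pos: [0.4409, 0.1604, 0.0963]
ee_rot: [[-0.128, 0.992, -0.001], [0.992, 0.128, -0.0], [-0.0, -0.001, -1.0]]
wrist_force: [0.3, -0.1, -3.4]
gripper_width: 0.177
time_s: 18.68
tcp_pos: [0.4409, 0.1604, 0.0903]
ee_rot: [[-0.129, 0.992, -0.001], [0.992, 0.129, -0.0], [-0.0, -0.001, -1.0]]
wrist_force: [-0.4, 0.2, -2.7]
gripper_width: 0.179
[0.44091422 0.16036481 0.09030337] [ 0.01475075 -0.14657372  0.02652738]
```

View pics/w15a.png

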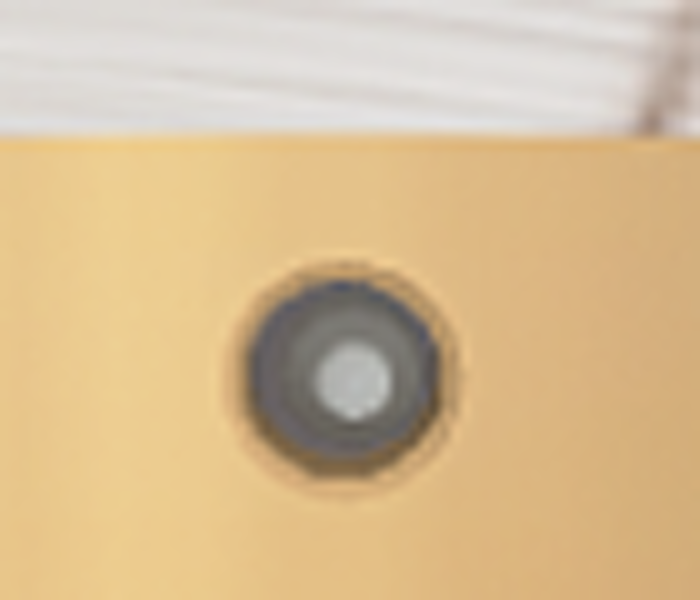

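View pics/s15.png

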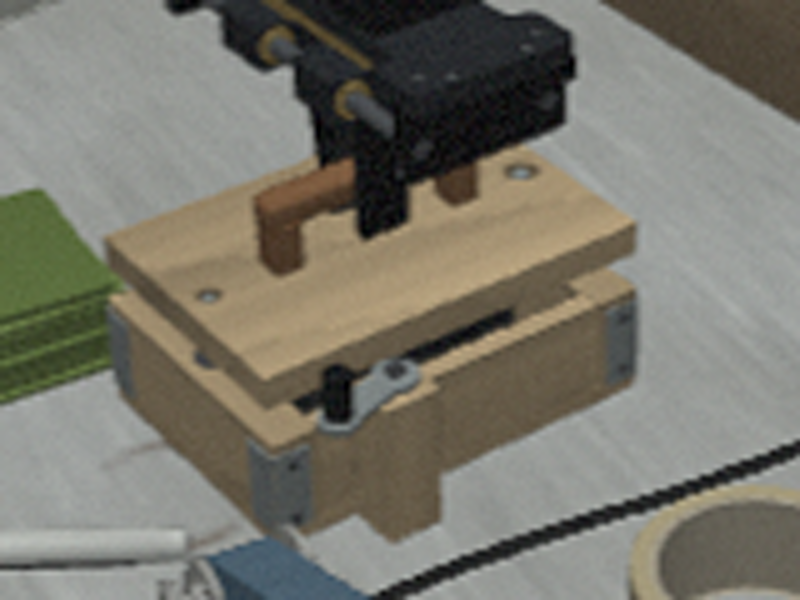

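```bash
python3 -m crank '[[0.0005,0,0.003,0],[0,0,0.003,0],[0,0,0,0],[0,0,0,0]]'
python3 -m crank '[[0,0,0.003,0],[0,0,0.003,0],[0,0,0,0],[0,0,0,0]]'
python3 -c "
from h import *
print(sense()['moment'])
c=cap('wrist');crop(c,'pics/w16a.png',250,90,320,150,10)"
```

```text
time_s: 19.12
tcp_pos: [0.4408, 0.1608, 0.0843]
ee_rot: [[-0.128, 0.992, -0.001], [0.992, 0.128, -0.001], [-0.0, -0.001, -1.0]]
wrist_force: [-0.2, 0.1, -3.4]
gripper_width: 0.177
time_s: 19.45
tcp_pos: [0.4409, 0.1608, 0.0783]
ee_rot: [[-0.128, 0.992, -0.001], [0.992, 0.128, -0.0], [-0.0, -0.001, -1.0]]
wrist_force: [0.8, 0.3, -3.2]
gripper_width: 0.179
[ 0.04781776 -0.13367749 -0.00717497]
```

View pics/w16a.png

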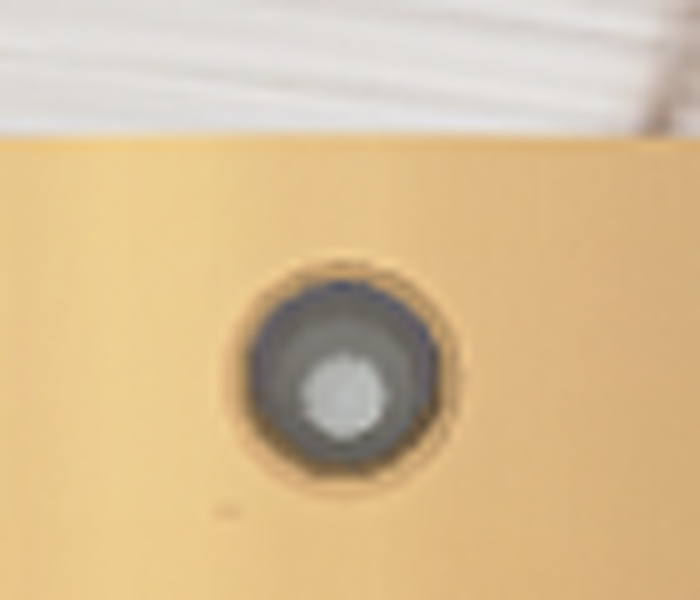

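No side load. Last ~4 mm.

```bash
python3 -m crank '[[0,0,0.002,0],[0,0,0.001,0],[0,0,0,0],[0,0,0,0]]'
python3 -m crank '[[0,0,0.001,0],[0,0,0,0],[0,0,0,0]]'
```

```text
time_s: 19.83
tcp_pos: [0.441, 0.1609, 0.0755]
ee_rot: [[-0.128, 0.992, -0.0], [0.992, 0.128, -0.0], [-0.0, -0.0, -1.0]]
wrist_force: [-0.8, 0.1, -2.5]
gripper_width: 0.176
time_s: 20.08
tcp_pos: [0.4411, 0.161, 0.0746]
ee_rot: [[-0.129, 0.992, 0.0], [0.992, 0.129, 0.0], [0.0, 0.0, -1.0]]
wrist_force: [0.6, 0.9, -2.7]
gripper_width: 0.178
```

```bash
python3 -m crank '[[0,0,0.001,0],[0,0,0,0],[0,0,0,0]]'
```

```text
time_s: 20.33
tcp_pos: [0.4411, 0.161, 0.0745]
ee_rot: [[-0.129, 0.992, 0.0], [0.992, 0.129, -0.0], [-0.0, 0.0, -1.0]]
wrist_force: [-3.3, -0.4, 5.5]
gripper_width: 0.179
```

```bash
python3 -m crank '[[0,0,0,0],[0,0,0,0],[0,0,0,0],[0,0,0,0]]' 0.045
python3 -m crank '[[0,0,-0.01,0],[0,0,-0.02,0],[0,0,-0.03,0],[0,0,-0.03,0],[0,0,0,0]]'
python3 -m crank '[[0,0,0,0],[0,0,0,0]]'
python3 - <<'E'
from h import *
c=cap("wrist");np.save('/tmp/w17.npy',c,allow_pickle=True);cv2.imwrite('pics/w17.png',c['pixels'][:,:,::-1])
print(c['state']['tcp_pos'],c['state']['wrist_force'])
c=cap("side");crop(c,'pics/s17.png',180,180,340,300,5)
E
```

```text
time_s: 20.67
tcp_pos: [0.4413, 0.1612, 0.0736]
ee_rot: [[-0.129, 0.992, 0.001], [0.992, 0.129, 0.0], [0.0, 0.001, -1.0]]
wrist_force: [0.3, -0.3, 0.5]
gripper_width: 0.397
time_s: 21.08
tcp_pos: [0.4445, 0.163, 0.1693]
ee_rot: [[-0.13, 0.991, 0.011], [0.992, 0.13, 0.006], [0.005, 0.011, -1.0]]
wrist_force: [1.3, 1.0, -0.7]
gripper_width: 0.514
time_s: 21.25
tcp_pos: [0.4406, 0.1608, 0.1632]
ee_rot: [[-0.128, 0.992, -0.001], [0.992, 0.128, 0.0], [0.0, -0.001, -1.0]]
wrist_force: [-0.4, -0.7, -1.1]
gripper_width: 0.514
[0.44059169 0.16080829 0.1631524 ] [-0.43615092 -0.73526866 -1.14932345]
```

View pics/w17.png

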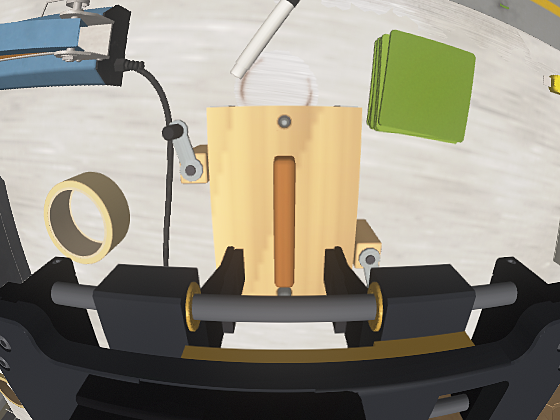

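View pics/s17.png

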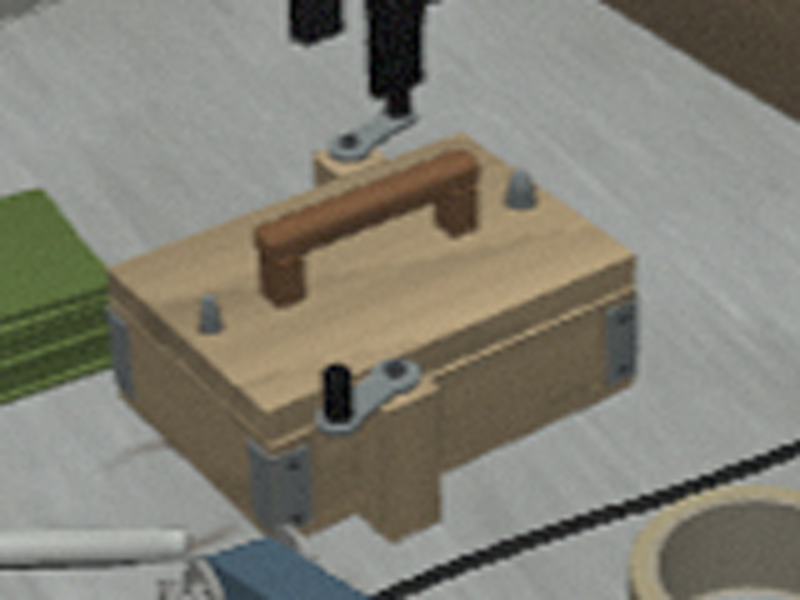

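```bash
python3 - <<'E'
from h import *
c=np.load('/tmp/top1.npy',allow_pickle=True).item()
f=lambda x,y,z:at(c,240+(x+.5)/6-.5,170+(y+.5)/6-.5,z)
p=f(150,272,.073);k=f(116,200,.093);print(p,k,np.degrees(np.arctan2(*(k-p)[::-1])))
c=np.load('/tmp/w17.npy',allow_pickle=True).item()
crop(c,'pics/w17c.png',150,110,210,190,8)
E
python3 p.py .5025 .254 .16 -68
```

```text
[0.4745579  0.24266516] [0.50453943 0.25662682] 24.970230883747508
t 21.35 tcp [0.4403 0.1605 0.1624] al 97.37 F [ 0.4  0.1 -0.4] gw 0.516
[[0.0034, 0.0029, 0.0001, 0.1154], [0.0037, 0.0025, 0.0001, 0.1154], [0.004, 0.0021, 0.0001, 0.1154], [0.0042, 0.0016, 0.0001, 0.1154], [0.0043, 0.0011, 0.0001, 0.1154]]
[[0.0045, 0.0006, 0.0001, 0.1154], [0.0045, 0.0001, 0.0001, 0.1154], [0.0045, -0.0004, 0.0001, 0.1154], [0.0044, -0.0009, 0.0001, 0.1154], [0.0043, -0.0014, 0.0001, 0.1154]]
[[0.0041, -0.0019, 0.0001, 0.1154], [0.0038, -0.0024, 0.0001, 0.1154], [0.0035, -0.0028, 0.0001, 0.1154], [0.0032, -0.0032, 0.0001, 0.1154], [0.0028, -0.0035, 0.0001, 0.1154]]
[[0.0024, -0.0038, 0.0001, 0.1154], [0.0019, -0.0041, 0.0001, 0.1154], [0.0014, -0.0043, 0.0001, 0.1154], [0.0009, -0.0044, 0.0001, 0.1154], [0.0004, -0.0045, 0.0001, 0.1154]]
[[-0.0001, -0.0045, 0.0001, 0.1154], [-0.0006, -0.0045, 0.0001, 0.1154], [-0.0011, -0.0043, 0.0001, 0.1154], [-0.0016, -0.0042, 0.0001, 0.1154], [-0.0021, -0.004, 0.0001, 0.1154]]
```

View pics/w17c.png

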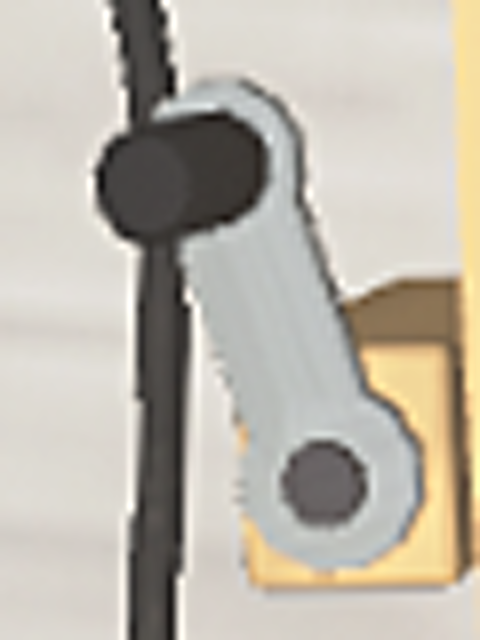

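```bash
R='[[0,0,0,-0.12],[0,0,0,-0.12],[0,0,0,-0.12],[0,0,0,-0.12],[0,0,0,-0.12]]'
python3 -m crank '[[0,0,0,-0.12],[0,0,0,-0.12],[0,0,0,-0.12],[0,0,0,-0.12],[0,0,0,-0.12]]' 0.03 | head -2
python3 -m crank '[[0,0,0,-0.12],[0,0,0,-0.12],[0,0,0,-0.12],[0,0,0,-0.12],[0,0,0,-0.12]]' | head -2
python3 -m crank '[[0,0,0,-0.12],[0,0,0,-0.12],[0,0,0,-0.12],[0,0,0,-0.12],[0,0,0,-0.12]]' | head -2
python3 -m crank '[[0,0,0,-0.12],[0,0,0,-0.12],[0,0,0,-0.12],[0,0,0,-0.12],[0,0,0,-0.12]]' | head -2
python3 -m crank '[[0,0,0,-0.12],[0,0,0,-0.12],[0,0,0,-0.12],[0,0,0,-0.12],[0,0,0,-0.12]]' | head -2
python3 p.py .5025 .254 .16 -67.5
```

```text
time_s: 21.77
tcp_pos: [0.4404, 0.1605, 0.1622]
time_s: 22.18
tcp_pos: [0.4404, 0.1606, 0.1622]
time_s: 22.6
tcp_pos: [0.4404, 0.1606, 0.1622]
time_s: 23.02
tcp_pos: [0.4404, 0.1605, 0.1622]
time_s: 23.43
tcp_pos: [0.4404, 0.1605, 0.1622]
t 23.43 tcp [0.4404 0.1605 0.1622] al -90.4 F [ 0.  -0.1 -0.8] gw 0.344
[[-0.0235, -0.0154, 0.0006, -0.0999], [-0.0218, -0.0176, 0.0006, -0.0999], [-0.02, -0.0197, 0.0006, -0.0999], [-0.0179, -0.0216, 0.0006, -0.0999]]
```

```bash
python3 -m crank '[[-0.0235,-0.0154,0.0006,-0.1],[-0.0218,-0.0176,0.0006,-0.1],[-0.02,-0.0197,0.0006,-0.1],[-0.0179,-0.0216,0.0006,-0.1],[0,0,0,0]]'
python3 -m crank '[[0,0,0,0],[0,0,0,0]]'
python3 - <<'E'
from h import *
c=cap("wrist");np.save('/tmp/w18.npy',c,allow_pickle=True);crop(c,'pics/w18.png',180,150,380,300,4);print(c['state']['tcp_pos'])
E
```

```text
time_s: 23.85
tcp_pos: [0.5059, 0.2574, 0.1591]
ee_rot: [[0.382, -0.924, 0.0], [-0.924, -0.382, -0.001], [0.001, 0.0, -1.0]]
wrist_force: [0.7, -0.1, -0.1]
gripper_width: 0.345
time_s: 24.02
tcp_pos: [0.5027, 0.2534, 0.1596]
ee_rot: [[0.377, -0.926, -0.003], [-0.926, -0.377, -0.002], [0.001, 0.003, -1.0]]
wrist_force: [0.5, -1.0, -0.8]
gripper_width: 0.343
[0.50271795 0.25344452 0.15961266]
```

View pics/w18.png

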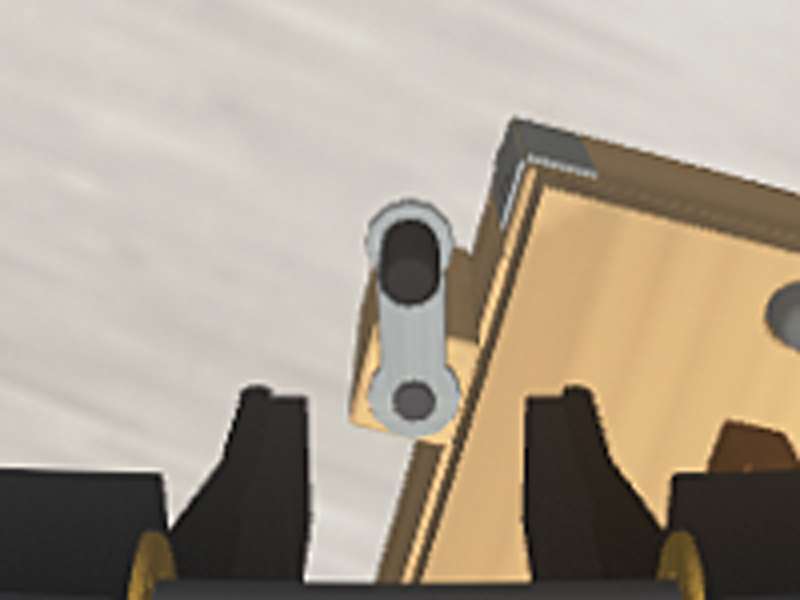

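```bash
python3 -m crank '[[0,0,0.03,0],[0,0,0.03,0],[0,0,0.019,0],[0,0,0,0],[0,0,0,0]]' 0.02
python3 -m crank '[[0.0041,0.0002,0,0.12],[0.0041,0.0002,0,0.12],[0.0041,0.0002,0,0.12],[0.0041,0.0002,0,0.12],[0.0041,0.0002,0,0.12]]'
python3 - <<'E'
from h import *
c=cap("wrist");crop(c,'pics/w19.png',180,150,380,300,4)
E
```

```text
time_s: 24.48
tcp_pos: [0.5031, 0.2531, 0.0818]
ee_rot: [[0.377, -0.926, -0.001], [-0.926, -0.377, -0.002], [0.001, 0.002, -1.0]]
wrist_force: [-0.6, -0.4, 0.6]
gripper_width: 0.231
time_s: 24.9
tcp_pos: [0.5067, 0.235, 0.0845]
ee_rot: [[-0.217, -0.976, 0.004], [-0.976, 0.217, 0.003], [-0.004, -0.003, -1.0]]
wrist_force: [-0.3, 1.1, -0.9]
gripper_width: 0.23
```

View pics/w19.png

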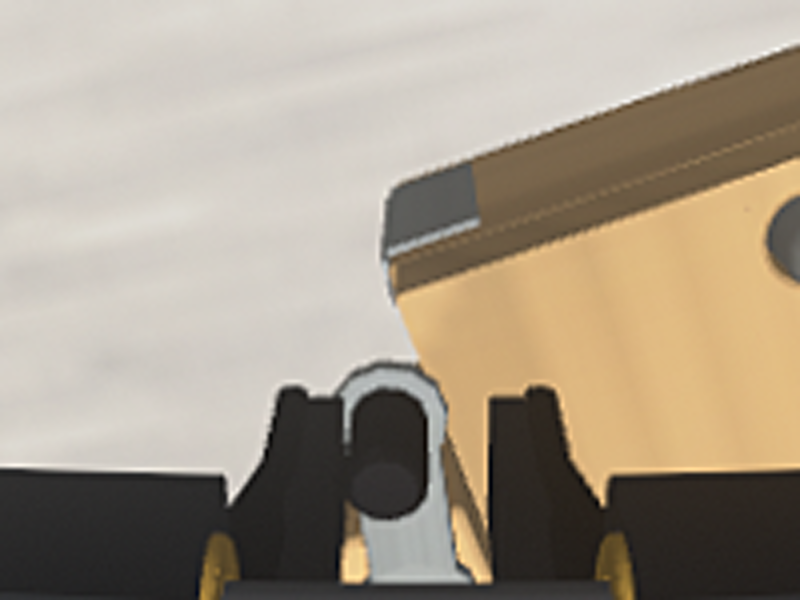

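```bash
python3 -m crank '[[0.0041,0.0002,0.002,0.12],[0.0041,0.0002,0.001,0.12],[0.0041,0.0002,0,0.12],[0.0041,0.0002,0,0.12],[0.0041,0.0002,0,0.12]]'
python3 -m crank '[[0.0041,0.0002,0,0.12],[0.0041,0.0002,0,0.12],[0.0041,0.0002,0,0.12],[0.0041,0.0002,0,0.12],[0.0041,0.0002,0,0.12]]'
python3 -m crank '[[0.0041,0.0002,0,0.12],[0,0,0,0],[0,0,0,0]]'
python3 - <<'E'
from h import *
c=cap("wrist");np.save('/tmp/w20.npy',c,allow_pickle=True);crop(c,'pics/w20.png',180,150,380,300,4)
R=c['state']['ee_rot'];print('alpha',np.degrees(np.arctan2(R[1,0],R[0,0])))
E
```

```text
time_s: 25.37
tcp_pos: [0.4982, 0.2177, 0.0819]
ee_rot: [[-0.728, -0.685, 0.006], [-0.685, 0.728, 0.004], [-0.008, -0.001, -1.0]]
wrist_force: [2.1, 1.1, -0.6]
gripper_width: 0.231
time_s: 25.78
tcp_pos: [0.4801, 0.2081, 0.0818]
ee_rot: [[-0.988, -0.155, 0.006], [-0.155, 0.988, 0.003], [-0.007, 0.002, -1.0]]
wrist_force: [2.6, -1.0, 0.5]
gripper_width: 0.231
time_s: 26.03
tcp_pos: [0.4748, 0.2073, 0.081]
ee_rot: [[-0.999, -0.043, 0.003], [-0.043, 0.999, 0.002], [-0.003, 0.002, -1.0]]
wrist_force: [0.8, 0.5, 0.8]
gripper_width: 0.233
alpha -177.53827457244998
```

View pics/w20.png

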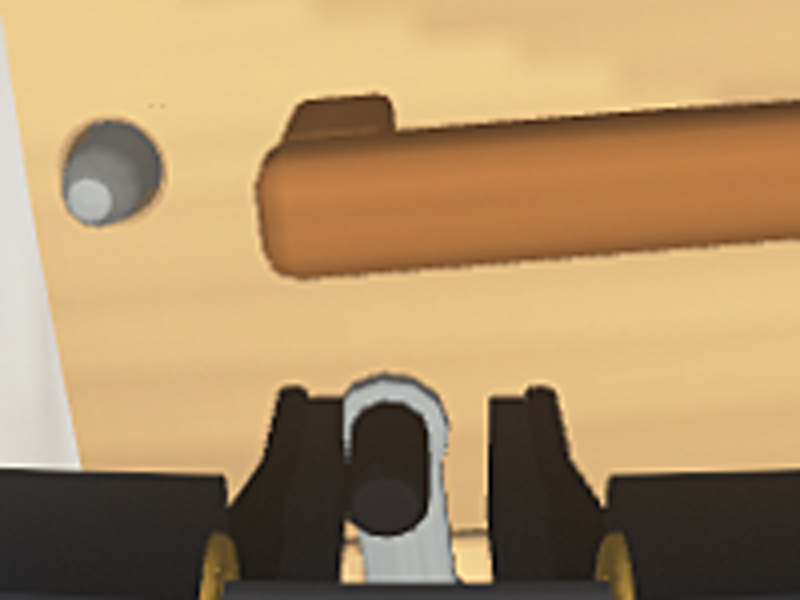

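```bash
python3 -m crank '[[0.002,0,0,0],[0.0018,0,0,0],[0,0,0,0],[0,0,0,0]]'
python3 - <<'E'
from h import *
c=cap("wrist");crop(c,'pics/w21.png',180,150,380,300,4)
E
python3 -m crank '[[-0.003,0,0,0],[0,0,0,0]]'
python3 -m crank '[[0,0,-0.025,0],[0,0,-0.035,0],[0,0,-0.03,0],[0,0,0,0],[0,0,0,0]]'
python3 - <<'E'
from h import *
c=cap("wrist");np.save('/tmp/w22.npy',c,allow_pickle=True);crop(c,'pics/w22.png',140,150,420,340,2.8)
E
```

```text
time_s: 26.42
tcp_pos: [0.4724, 0.2072, 0.0802]
ee_rot: [[-0.999, -0.041, 0.005], [-0.041, 0.999, 0.002], [-0.005, 0.001, -1.0]]
wrist_force: [5.8, -3.4, 1.0]
gripper_width: 0.229
time_s: 26.63
tcp_pos: [0.4727, 0.2065, 0.0789]
ee_rot: [[-0.999, -0.038, -0.001], [-0.038, 0.999, -0.0], [0.001, -0.0, -1.0]]
wrist_force: [1.2, -0.4, -0.0]
gripper_width: 0.23
time_s: 27.05
tcp_pos: [0.473, 0.2072, 0.1705]
ee_rot: [[-0.999, -0.039, 0.002], [-0.039, 0.999, 0.002], [-0.002, 0.002, -1.0]]
wrist_force: [-0.4, 0.5, -1.6]
gripper_width: 0.228
```

View pics/w22.png

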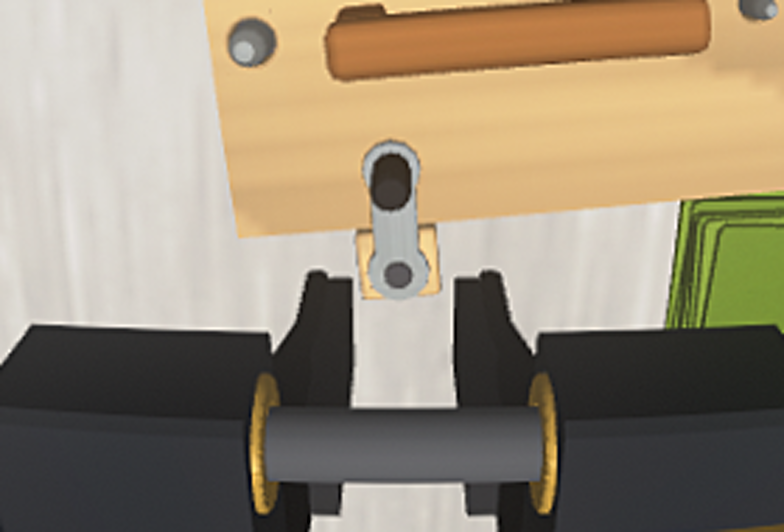

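```bash
python3 - <<'E'
from h import *
c=np.load('/tmp/w17.npy',allow_pickle=True).item()
g=lambda x,y,z:at(c,150+(x+.5)/8-.5,110+(y+.5)/8-.5,z)
k=g(143,185,.093);p=g(325,483,.073);print(k,p,np.hypot(*(k-p)),np.degrees(np.arctan2(*(k-p)[::-1])))
E
python3 p.py .3818 .0638 .16 -61
```

```text
[0.38058647 0.0660417 ] [0.41140691 0.08037432] 0.033990042110910786 -155.05987152659142
t 27.1 tcp [0.4721 0.2065 0.1689] al -177.81 F [-0.1 -0.4 -0.4] gw 0.227
[[0.0056, -0.0082, 0.0005, -0.1199], [0.0066, -0.0075, 0.0005, -0.1199], [0.0074, -0.0066, 0.0005, -0.1199], [0.0081, -0.0057, 0.0005, -0.1199], [0.0088, -0.0047, 0.0005, -0.1199]]
[[0.0093, -0.0036, 0.0005, -0.1199], [0.0096, -0.0024, 0.0005, -0.1199], [0.0099, -0.0013, 0.0005, -0.1199], [0.0099, -0.0001, 0.0005, -0.1199], [0.0099, 0.0011, 0.0005, -0.1199]]
[[0.0097, 0.0023, 0.0005, -0.1199], [0.0093, 0.0034, 0.0005, -0.1199], [0.0089, 0.0045, 0.0005, -0.1199], [0.0083, 0.0055, 0.0005, -0.1199], [0.0075, 0.0065, 0.0005, -0.1199]]
[[0.0067, 0.0073, 0.0005, -0.1199], [0.0058, 0.0081, 0.0005, -0.1199]]
```

```bash
python3 p.py .3806 .066 .16 -65
```

```text
t 27.1 tcp [0.4721 0.2065 0.1689] al -177.81 F [-0.1 -0.4 -0.4] gw 0.227
[[0.0057, -0.0081, 0.0005, -0.1158], [0.0066, -0.0073, 0.0005, -0.1158], [0.0074, -0.0065, 0.0005, -0.1158], [0.0081, -0.0056, 0.0005, -0.1158], [0.0087, -0.0047, 0.0005, -0.1158]]
[[0.0092, -0.0036, 0.0005, -0.1158], [0.0095, -0.0025, 0.0005, -0.1158], [0.0098, -0.0014, 0.0005, -0.1158], [0.0099, -0.0003, 0.0005, -0.1158], [0.0098, 0.0009, 0.0005, -0.1158]]
[[0.0097, 0.002, 0.0005, -0.1158], [0.0094, 0.0031, 0.0005, -0.1158], [0.0089, 0.0041, 0.0005, -0.1158], [0.0084, 0.0052, 0.0005, -0.1158], [0.0078, 0.0061, 0.0005, -0.1158]]
[[0.007, 0.0069, 0.0005, -0.1158], [0.0061, 0.0077, 0.0005, -0.1158]]
```

```bash
python3 -m crank '[[0.0057,-0.0081,0.0005,-0.1158],[0.0066,-0.0073,0.0005,-0.1158],[0.0074,-0.0065,0.0005,-0.1158],[0.0081,-0.0056,0.0005,-0.1158],[0.0087,-0.0047,0.0005,-0.1158]]' 0.03|head -2
python3 -m crank '[[0.0092,-0.0036,0.0005,-0.1158],[0.0095,-0.0025,0.0005,-0.1158],[0.0098,-0.0014,0.0005,-0.1158],[0.0099,-0.0003,0.0005,-0.1158],[0.0098,0.0009,0.0005,-0.1158]]'|head -2
python3 -m crank '[[0.0097,0.002,0.0005,-0.1158],[0.0094,0.0031,0.0005,-0.1158],[0.0089,0.0041,0.0005,-0.1158],[0.0084,0.0052,0.0005,-0.1158],[0.0078,0.0061,0.0005,-0.1158]]'|head -2
python3 -m crank '[[0.007,0.0069,0.0005,-0.1158],[0.0061,0.0077,0.0005,-0.1158],[0,0,0,0],[0,0,0,0],[0,0,0,0]]'
python3 - <<'E'
from h import *
c=cap("wrist");np.save('/tmp/w23.npy',c,allow_pickle=True);crop(c,'pics/w23.png',180,150,380,300,4);print(c['state']['tcp_pos'])
E
```

```text
time_s: 27.52
tcp_pos: [0.4443, 0.1642, 0.1646]
time_s: 27.93
tcp_pos: [0.4172, 0.1229, 0.1623]
time_s: 28.35
tcp_pos: [0.3902, 0.0816, 0.1599]
time_s: 28.77
tcp_pos: [0.3811, 0.0663, 0.1601]
ee_rot: [[0.42, -0.907, -0.001], [-0.907, -0.42, -0.001], [0.0, 0.001, -1.0]]
wrist_force: [0.7, 0.4, -0.7]
gripper_width: 0.35
[0.38114268 0.06630469 0.16007466]
```

View pics/w23.png

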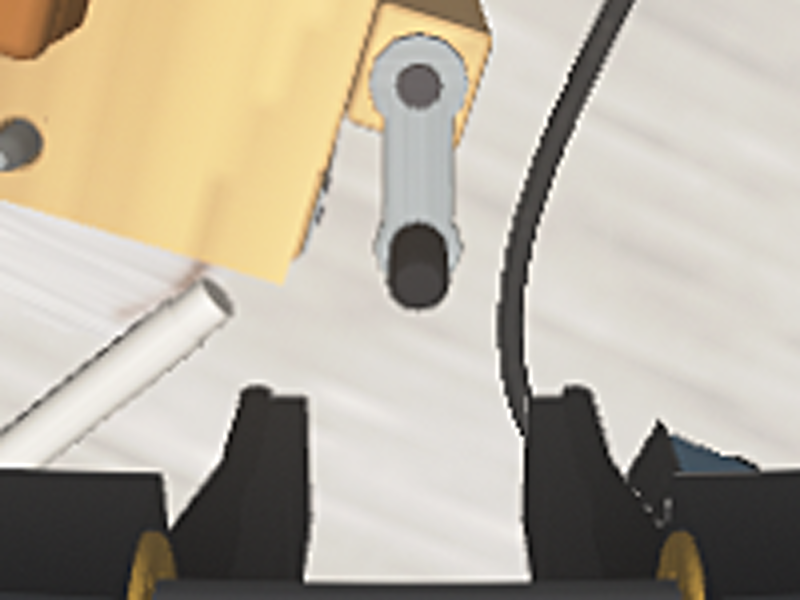

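```bash
python3 -m crank '[[0,0,0.03,0],[0,0,0.03,0],[0,0,0.02,0],[0,0,0,0],[0,0,0,0]]' 0.02
python3 -m crank '[[-0.004,-0.0002,0,0.1175],[-0.004,-0.0002,0,0.1175],[-0.004,-0.0002,0,0.1175],[-0.004,-0.0002,0,0.1175],[-0.004,-0.0002,0,0.1175]]'
python3 -m crank '[[-0.004,-0.0002,0,0.1175],[-0.004,-0.0002,0,0.1175],[-0.004,-0.0002,0,0.1175],[-0.004,-0.0002,0,0.1175],[-0.004,-0.0002,0,0.1175]]'
python3 -m crank '[[-0.004,-0.0002,0,0.1175],[-0.004,-0.0002,0,0.1175],[-0.004,-0.0002,0,0.1175],[-0.004,-0.0002,0,0.1175],[-0.004,-0.0002,0,0.1175]]'
python3 -m crank '[[-0.004,-0.0002,0,0.1175],[0,0,0,0],[0,0,0,0]]'
python3 - <<'E'
from h import *
c=cap("wrist");crop(c,'pics/w24.png',180,150,380,300,4);print(c['state']['tcp_pos'])
E
```

```text
time_s: 29.23
tcp_pos: [0.3812, 0.0662, 0.0802]
ee_rot: [[0.422, -0.907, -0.002], [-0.907, -0.422, -0.002], [0.001, 0.003, -1.0]]
wrist_force: [-0.3, 0.3, 1.4]
gripper_width: 0.235
time_s: 29.65
tcp_pos: [0.3793, 0.0864, 0.0823]
ee_rot: [[-0.157, -0.988, 0.003], [-0.988, 0.157, 0.001], [-0.002, -0.002, -1.0]]
wrist_force: [1.4, -1.3, -0.7]
gripper_width: 0.233
time_s: 30.07
tcp_pos: [0.3874, 0.1041, 0.0823]
ee_rot: [[-0.678, -0.735, 0.002], [-0.735, 0.678, 0.001], [-0.002, -0.001, -1.0]]
wrist_force: [-0.3, -2.2, -0.7]
gripper_width: 0.229
time_s: 30.48
tcp_pos: [0.4039, 0.1143, 0.0823]
ee_rot: [[-0.972, -0.236, 0.001], [-0.236, 0.972, 0.001], [-0.001, 0.0, -1.0]]
wrist_force: [-1.7, 0.2, 0.1]
gripper_width: 0.232
time_s: 30.73
tcp_pos: [0.4086, 0.1155, 0.082]
ee_rot: [[-0.992, -0.129, 0.003], [-0.129, 0.992, 0.002], [-0.003, 0.001, -1.0]]
wrist_force: [-0.4, 0.8, 0.3]
gripper_width: 0.231
[0.40855748 0.11548266 0.08198063]
```

View pics/w24.png

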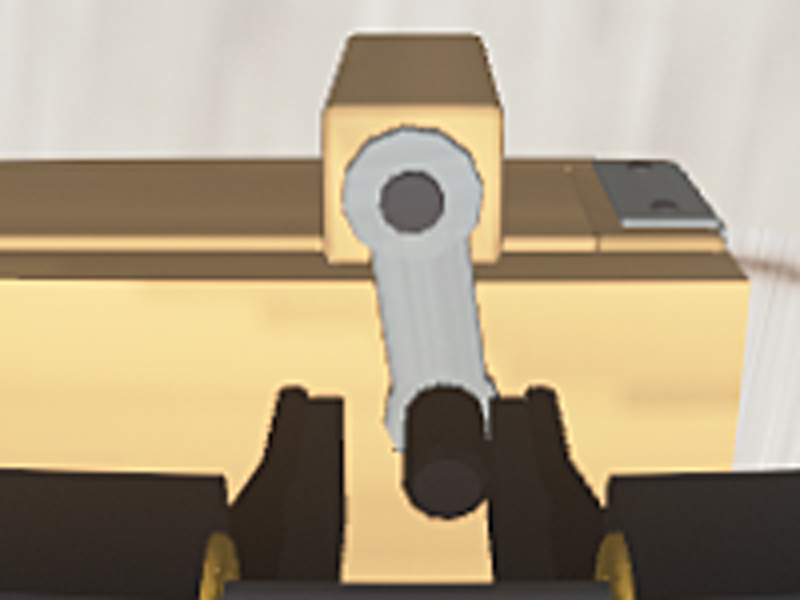

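```bash
python3 -m crank '[[-0.0025,0,0,0],[-0.002,0,0,0],[0,0,0,0],[0,0,0,0]]'
python3 - <<'E'
from h import *
c=cap("wrist");crop(c,'pics/w25.png',180,150,380,300,4);print(c['state']['tcp_pos'],c['state']['wrist_force'])
E
```

```text
time_s: 31.12
tcp_pos: [0.4122, 0.1154, 0.0808]
ee_rot: [[-0.992, -0.127, 0.0], [-0.127, 0.992, 0.0], [-0.0, 0.0, -1.0]]
wrist_force: [-0.1, 0.3, -0.2]
gripper_width: 0.232
[0.4122049  0.11535859 0.08076329] [-0.08641953  0.27855478 -0.2315854 ]
```

View pics/w25.png

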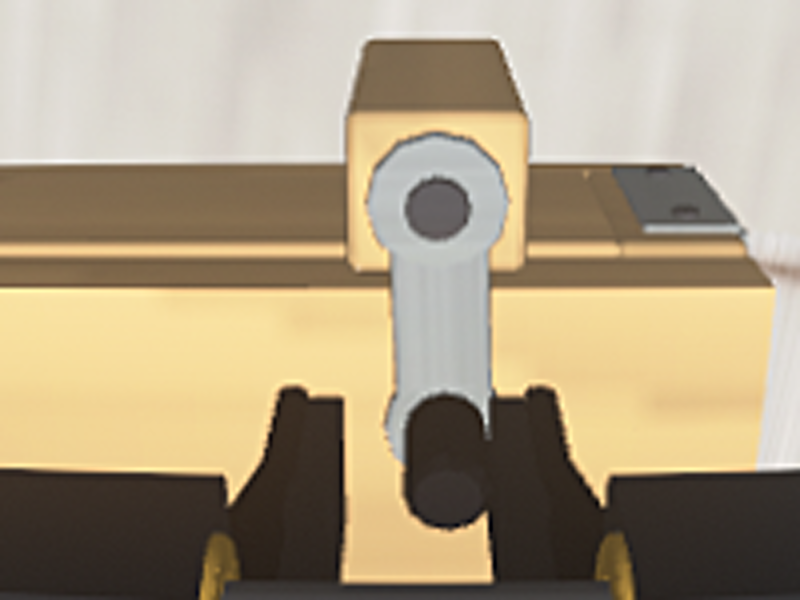

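```bash
python3 -m crank '[[-0.0012,0,0,0],[0,0,0,0],[0,0,0,0]]'
python3 -m crank '[[0.004,0,0,0],[0,0,0,0]]'
python3 -m crank '[[0,0,-0.025,0],[0,0,-0.035,0],[0,0,-0.035,0],[0,0,-0.035,0],[0,0,0,0]]'
python3 -m crank '[[0,-0.04,0,0],[0,-0.04,0,0],[0,-0.04,0,0],[0,-0.04,0,0],[0,-0.04,0,0]]'
python3 -m crank '[[0,0,0,0],[0,0,0,0],[0,0,0,0]]'
python3 - <<'E'
from h import *
c=cap("top");np.save('/tmp/top2.npy',c,allow_pickle=True);crop(c,'pics/t30.png',230,170,350,260,6);cv2.imwrite('pics/t30f.png',c['pixels'][:,:,::-1])
c=cap("side");crop(c,'pics/s30.png',180,180,340,300,5);print(sense()['time_s'])
E
```

```text
time_s: 31.42
tcp_pos: [0.4131, 0.1154, 0.0806]
ee_rot: [[-0.992, -0.126, -0.0], [-0.126, 0.992, -0.0], [0.0, -0.0, -1.0]]
wrist_force: [-0.8, -0.1, 0.1]
gripper_width: 0.23
time_s: 31.58
tcp_pos: [0.4086, 0.1146, 0.0806]
ee_rot: [[-0.992, -0.126, -0.0], [-0.126, 0.992, -0.0], [0.0, -0.0, -1.0]]
wrist_force: [-0.8, 0.2, -0.4]
gripper_width: 0.228
time_s: 32.0
tcp_pos: [0.4131, 0.1168, 0.2178]
ee_rot: [[-0.992, -0.128, 0.014], [-0.128, 0.992, 0.007], [-0.015, 0.005, -1.0]]
wrist_force: [1.4, 1.0, 0.1]
gripper_width: 0.226
time_s: 32.42
tcp_pos: [0.4342, -0.0852, 0.2108]
ee_rot: [[-0.992, -0.127, 0.001], [-0.127, 0.992, 0.0], [-0.001, -0.0, -1.0]]
wrist_force: [0.6, 0.1, -0.3]
gripper_width: 0.23
time_s: 32.67
tcp_pos: [0.4342, -0.0837, 0.2104]
ee_rot: [[-0.992, -0.125, -0.0], [-0.125, 0.992, 0.0], [0.0, 0.0, -1.0]]
wrist_force: [0.5, 0.1, -0.1]
gripper_width: 0.227
32.7667
```

View pics/t30.png

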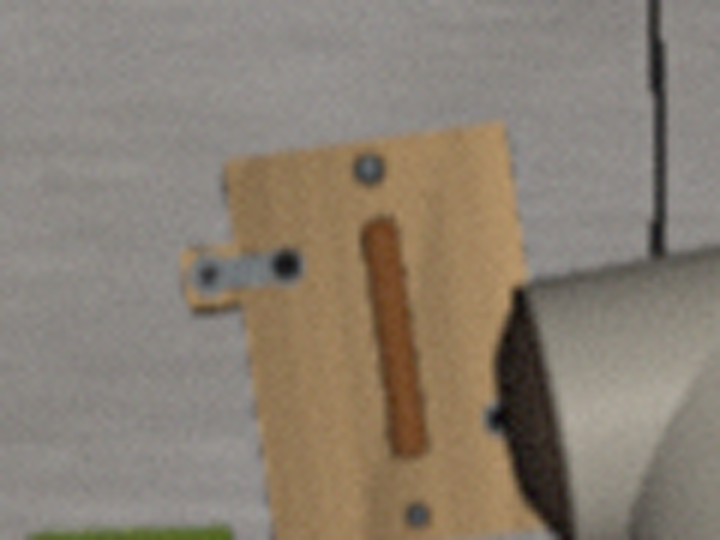

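View pics/s30.png

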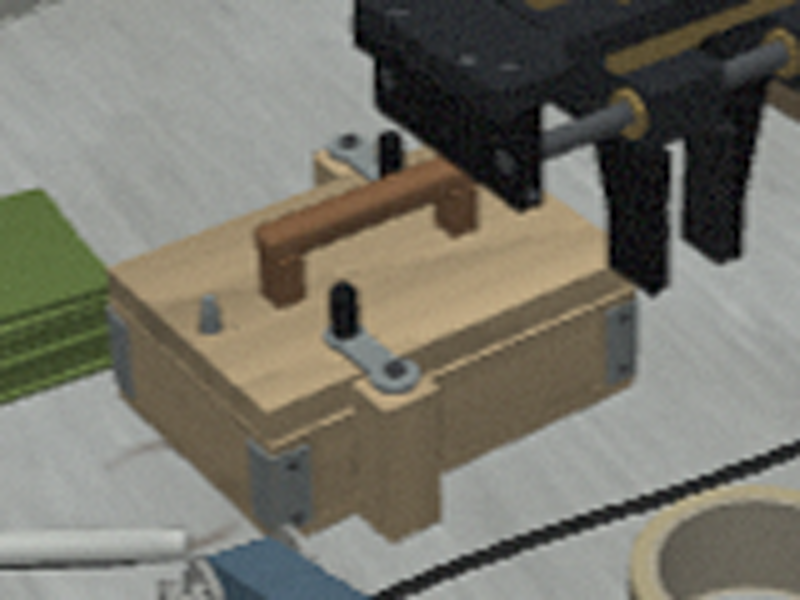

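View pics/t30f.png

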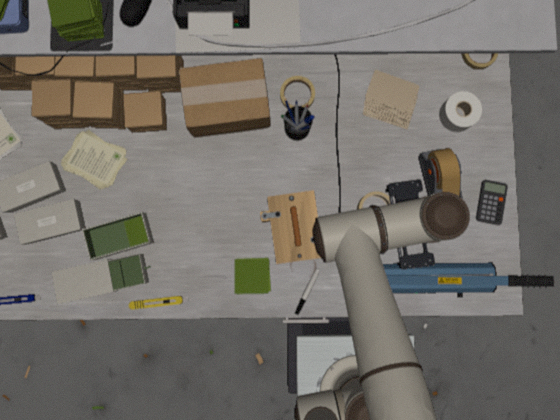

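```bash
python3 - <<'E'
from h import *
c=cap('side');f=lambda x,y,z:at(c,180+(x+.5)/5-.5,180+(y+.5)/5-.5,z)
p=f(397,370,.073);k=f(344,289,.093);print('right',p,k,np.hypot(*(k-p)),'theta',187.4-np.degrees(np.arctan2(*(k-p)[::-1])))
t=np.load('/tmp/top2.npy',allow_pickle=True).item();g=lambda x,y,z:at(t,230+(x+.5)/6-.5,170+(y+.5)/6-.5,z)
p=g(208,275,.073);k=g(287,264,.093);print('left',p,k,np.hypot(*(k-p)),'theta',7.4-np.degrees(np.arctan2(*(k-p)[::-1])))
P=hmap(t);z=P[...,2];vv,uu=np.mgrid[:420,:560];s=(uu>275)&(uu<312)&(vv>198)&(vv<255)&(z<.075)&(z>.05)
A=np.c_[P[s][:,:2],np.ones(s.sum())];print('lid plane',np.linalg.lstsq(A,z[s],rcond=None)[0][:2],np.median(z[s]))
E
```

```text
right [0.41499446 0.08168564] [0.40943272 0.11481728] 0.03359521470222349 theta 87.87072111299823
left [0.47324512 0.24355175] [0.4762258  0.20867334] 0.03500554215238969 theta 92.51541544018679
lid plane [-0.00214355  0.00040528] 0.06738976084094994
```

Lid top measures 67.4 mm and is level. Both catches are near 90° (92.5° and 87.9°), and the robot is clear, so I am handing in.

```bash
python3 -c "
from station import finish_job
print(finish_job())"
```

```text
the job is handed in; nothing more can be done
None
```

The case is packed and the job was handed in at about 33 s of the 72 s allowed. `finish_job` gives no verdict, so the results below are my own checks.

**What I did:** Both catches hung over the opening at the start (about 0.15 and 0.34 rad). I swung them outward, laid the power supply in the bed and lowered the lid over both dowels in 1–3 mm steps. I then turned both catches across the lid.

**Last checks:**
- **Power supply:** the last wrist picture before the lid went on showed it lying flat and centred between the cheeks.
- **Lid:** the top plane is at 67.4 mm against a nominal 67 mm, with a slope of about 0.002 rad. Both dowels stand through their holes, the thick one in the large hole. The hardest contact reading while seating was about 6 N.
- **Catches:** left about 92.5° and right about 88°, measured from pictures with a few degrees of uncertainty. 92.5° is slightly past the catch's 1.6 rad limit, so the left one is probably at its stop.
- **Bystanders:** in the last pictures the pot, the coasters and the visible part of the tape roll look unmoved. I did not measure them again.
- **Robot:** the gripper was about 0.2 m to one side of the case and touching nothing.

**Disagreement:** the top and wrist cameras differed by about 2 mm on the case position. I placed the lid from the wrist views, where that offset cancels, and it went on without side load.

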